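# Clear the mallets, fetch the rosette and set it in the panel

### The arm

A 7-joint arm with a two-finger parallel gripper is mounted at the origin on the work surface. World frame = base frame: x ahead of the robot, y to its left, z up, the work surface at z = 0. Lengths are in mm, angles in rad, forces in N, time in s.
With the tool pointing down it reaches from about 425 to 950 mm from the base axis. Payload 4.7 kg.
Tool frame: the origin (TCP) lies between the finger pads; the fingertips stand manip.nose_length ahead of it and the grasp point (between the pads) lies 3 mm ahead of it (manip.nose_length is the distance from the TCP to the fingertips, in mm); z points along the fingers, y is the direction in which the jaws open and shut (so a half turn about z gives the same grasp; the last joint's range is limited). The gripper opens to 87 mm and grips with 3 to 60 N. Pads are 19 mm wide; open, the fingers measure 117 mm over their backs; the gripper's body (75 mm by 190 mm) begins 51 mm behind the grasp point.
Start: joints at [-1.313, 0.469, -0.049, 1.532, 0.024, 1.141, -0.082], TCP at [190.906, 647.458, 244.573] pointing down, gripper open.
Joint ranges: [-2.59, 2.59], [-0.33, 1.99], [-1.39, 1.29], [0.1, 2.45], [-1.04, 4.18], [0.21, 1.99], [-2.66, 2.66]. Speed limits (rad/s): [2.57, 2.57, 3.14, 3.14, 3.14, 3.14, 3.14].

### API

Orientations are given as a unit quaternion [x, y, z, w].
In Python, from cell import readout, cams, manip gives the robot as it stands. The module is installed in compiled form; this text tells all that it offers.
- The arm moves only by the tool step_arm, never from a script. Its argument "motion" is a list of rows, each a list of 3 entries, a list of its own where there are three numbers: the turn, a rotation vector about the tool's x, y, z in rad, then the shift along the tool's x, y, z in mm, then the finger opening in mm, from 0 to 87. A call has 1 to 10 rows; each row is the pose to reach, as a shift and turn from the pose commanded when the call began, along the tool's axes at that moment; what a row does not reach only later rows make up. A row lasts 1/12 s, in which the tool goes at most 41.7 mm and 7.16 degrees, less where a joint would pass 70% of its speed; a pose out of reach is approached as far as the arm can. A call with a gripper value outside its range is refused whole. The fingers move at their own pace and stop on an object; the grip force is fixed at half the most. Time passes only in rows, so rows that repeat a pose let the fingers close. It gives the time, the measured TCP pose, the force and the opening at its end, in the units of the state.
- readout.get_obs(): the state, without advancing time (a new reading comes with each control period).
- cams.read_camera(name): name is "side" or "top"; returns a dict with "color" (384x512x3 uint8, blue, green, red), "mtx" (3x3 intrinsics, pixels), "dist_coeffs" ([k1, k2, p1, p2, k3] as OpenCV has them; the pictures are not rectified), "extrinsics" (4x4, takes a point from world to camera coordinates). Camera axes: x right, y down, z forward; pixel columns grow to the right and rows downward; lengths in mm; the calibration is good to about 2 mm. A picture is of the moment at which its call begins. There is no depth.
- manip.sign_off(): hands the job in, once; it reports no verdict.
Trained networks look in the newest picture that a camera, given by its name, has taken for a name from the list of things; names that differ only in an ending like _2 or _b are one class to them, and where a whole thing is asked for, a point or a joint stands for the part that bears it (a point fixed in the world has none). Each returns a list of dicts, best first, with "conf" (0 to 1); they miss things now and then, are a little off and sometimes report something else, mostly with a low value. They report only what shows in the picture. A call takes as long as a camera call. They do not tell look-alikes from the thing itself.
- cams.look_for(camera, target): "centre" ([column, row] in pixels, amid what is visible of it).
- cams.regions_of(camera, target): "region" (384x512 bool, what is visible of it) and "centre" ([column, row] in pixels, amid what is visible of it).
The state is a dict: "clock": time; "qpos": joint angles; "joint_vel": joint speeds; "effort": joint torques, N m; "tool_pos": TCP position; "eef_rot": TCP orientation; "ft_force": force on the tool from outside, world axes, zero at the start; "moment": the same for the moment, N m; "gripper_width": opening from 0.0 (shut) to 1.0 (fully open).
Only numpy, scipy, OpenCV 4.12 (cv2) and the standard library are available. Lean on these libraries where they do the work, as an engineer would, in place of code of your own. Each camera call takes 0.05 s, during which the arm holds its last target.

### The job

Two carver's mallets crowd the carved rosette on the rest board: first stand both of them aside on the cork mat, then take the rosette and lay it, carved side up, fully home in the round recess of the panel while both mallets are still parked. After that stand the mallets back upright in the middle of their own felts, the dark one on the green felt and the pale one on the red felt. Do not knock a mallet over, and leave the jar and the plane where they are.

Things in the scene. Friction and masses are not known exactly. Their poses are not given: they have to be found in the camera images.
- mallet_dark: Dark brown wooden carver's mallet with a brass band on its head, loose, standing handle up on the green felt. 205 mm tall: round head 70 mm wide, 108 mm high, tapering in to the handle by 120 mm; round handle 24 mm wide there, 28 mm from 165 to 198 mm up (grip it from above). Origin: centre of the flat underside; z up. 360 g, give or take a quarter.
- mallet_pale: Pale wooden carver's mallet with a dark band on its head, loose, standing handle up on the red felt. 205 mm tall: round head 70 mm wide, 108 mm high, tapering in to the handle by 120 mm; round handle 24 mm wide there, 28 mm from 165 to 198 mm up (grip it from above). Origin: centre of the flat underside; z up. 300 g, give or take a quarter.
- rosette: Loose carved rosette: plain disc 56 mm across, 24 mm high, with eight pale petals and a dark centre on top (30 mm in all; grip the disc's side). It lies carved side up on the grey rest board (top 15 mm above the bench) midway between the felts, about 5 mm from each mallet head, so no gripper fits until they are gone. Origin: centre of its flat underside, z up. 60 g.
- felt_green: Green felt pad fixed on the grey rest board (250 x 150 x 15 mm): 76 mm (its x) by 130 mm (its y), 3 mm thick. Origin: centre of its underside, on the board's top; the felt's top is 3 mm above. Home of the dark mallet, in its middle. The two felts' centres are 136 mm apart, along their x axes.
- felt_red: Red felt pad, fixed on the grey rest board beside the green one, same size and origin: 76 mm (its x) by 130 mm (its y), 3 mm thick, top 3 mm above its origin. Home of the pale mallet, in its middle.
- mat: Cork mat fixed on the bench, 140 mm (its x) by 250 mm (its y), 4 mm thick: the side area where both mallets are parked, one towards each end (65 mm from the centre along its y suits). Origin: centre of its underside, on the bench; its top is 4 mm above.
- panel: Fixed pale wooden panel, 160 (its x) by 220 (its y) by 20 mm, shallow carved border at its edges. Round recess in its centre, 72 mm across, 6 mm deep, dark floor. Origin: centre of its underside, below the recess; recess floor 14 mm and panel top 20 mm above it. The seated disc stands 18 mm out of the panel: hold it high on its side so that the fingers clear the panel.
- wax_jar: Amber glass jar with a brass lid, 64 mm across, 55 mm high, loose bystander; origin at the centre of its underside. Not to be disturbed.
- block_plane: Small dark steel block plane with a dark wooden top, 100 x 45 x 30 mm, loose bystander; origin at the centre of its underside. Not to be disturbed.
Not all that is in view belongs to the job. Of the things that look like the rosette, the smaller one is meant. What is shaped like the mallet_pale but purple is not meant.

How it is judged (in metres and radians):
On the way, in this order (a step that is already met when the one before it is completed fails the run):
1. both mallets stand upright, let go, on the cork mat (x of mallet_dark in the frame of mat between -0.066 and 0.066 m and y of mallet_dark in the frame of mat between -0.121 and 0.121 m and z of each of mallet_dark, mallet_pale in the frame of mat below 0.01 m and angle between each of mallet_dark, mallet_pale's own z axis and vertical below 0.1 rad and x of mallet_pale in the frame of mat between -0.066 and 0.066 m and y of mallet_pale in the frame of mat between -0.121 and 0.121 m and contact force between each of mallet_dark, mallet_pale and the fingers below 0.3 N), for 0.2 s.
2. the rosette lies fully home in the panel's recess, let go, while both mallets still stand on the mat (horizontal distance between rosette and panel below 0.012 m and z of rosette in the frame of panel below 0.017 m and angle between rosette's own z axis and vertical below 0.08 rad and contact force between rosette and the fingers below 0.3 N and linear speed of rosette below 0.02 m/s and angular speed of rosette below 0.2 rad/s and x of mallet_dark in the frame of mat between -0.066 and 0.066 m and y of mallet_dark in the frame of mat between -0.121 and 0.121 m and z of each of mallet_dark, mallet_pale in the frame of mat below 0.01 m and angle between each of mallet_dark, mallet_pale's own z axis and vertical below 0.1 rad and x of mallet_pale in the frame of mat between -0.066 and 0.066 m and y of mallet_pale in the frame of mat between -0.121 and 0.121 m), for 0.2 s.
At the end, for the whole second after the job is handed in: The rosette lies flat, carved side up, on the floor of the panel's recess (centre within 12 mm, no more than 3 mm above the floor); the dark mallet stands upright on the green felt and the pale one on the red felt, each within 15 mm of the felt's centre; all released and at rest (horizontal distance between mallet_dark and felt_green below 0.015 m and z of mallet_dark in the frame of felt_green below 0.008 m and angle between each of mallet_dark, mallet_pale, rosette's own z axis and vertical below 0.08 rad and horizontal distance between mallet_pale and felt_red below 0.015 m and z of mallet_pale in the frame of felt_red below 0.008 m and horizontal distance between rosette and panel below 0.012 m and z of rosette in the frame of panel below 0.017 m and contact force between each of mallet_dark, mallet_pale, rosette and the fingers below 0.3 N and linear speed of each of mallet_dark, mallet_pale, rosette below 0.02 m/s and angular speed of each of mallet_dark, mallet_pale, rosette below 0.2 rad/s); the robot touches nothing.
It fails at once if a mallet is knocked over (leans more than 40 degrees) (angle between any of mallet_dark, mallet_pale's own z axis and vertical above 0.7 rad).
It fails at once if the wax jar is shifted by more than 30 mm (distance of wax_jar from where it was at the start of the episode above 0.03 m).
It fails at once if the block plane is shifted by more than 30 mm (distance of block_plane from where it was at the start of the episode above 0.03 m).
It also fails if it takes over 120 s, if anything falls off the work surface, if the arm or the gripper's body presses on something with over 40 N, if the wrist force passes 120 N, or if a joint passes its speed limit or range.

## Working session

There is one attempt and no reset: what is moved stays moved. The work goes in short steps, Python scripts to look and compute and a tool call to move; the robot and the scene stay as the last step left them, time stands still between calls to the robot, and variables do not carry over. Pictures are saved under pics/ and viewed, and the job is handed in when it is done.

Besides the shell and the picture viewer there is one more tool, called as name(argument=value, ...) on one line, values as JSON. step_arm: Moves the arm, as the interface text tells. Its arguments: {"type":"object","properties":{"motion":{"type":"array"}},"required":["motion"]}

```bash
mkdir -p pics; python3 - <<'E'
from cell import readout,cams,manip
import cv2
print(readout.get_obs()); print(manip.nose_length)
for n in("side","top"):
    r=cams.read_camera(n); cv2.imwrite(f"pics/{n}0.png",cv2.resize(r["color"],(800,600)))
    print(n,r["mtx"].tolist(),r["dist_coeffs"],r["extrinsics"].tolist())
    for t in["mallet_dark","mallet_pale","rosette","felt_green","felt_red","mat","panel","wax_jar","block_plane"]:
        print(t,[( [round(float(v)) for v in d["centre"]],round(float(d["conf"]),2)) for d in cams.look_for(n,t)])
E
```

```text
{'clock': 0.0, 'qpos': array([-1.31289645,  0.46943922, -0.04862283,  1.53370969,  0.02407524,
        1.1410102 , -0.08227594]), 'joint_vel': array([0.00043916, 0.00043665, 0.00019607, 0.00031003, 0.00017187,
       0.00057793, 0.00136408]), 'effort': array([ 2.48862334e-04, -5.07987642e+01, -8.03658972e-02, -2.36148709e+01,
       -6.13168138e-02,  3.79854022e-02,  1.76460808e-04]), 'tool_pos': array([190.75247305, 646.89040162, 243.49430698]), 'eef_rot': array([ 1.42873974e-01,  9.89740393e-01, -9.83425087e-04, -1.22243592e-04]), 'ft_force': array([-0.5081578 , -0.20751147,  1.00960004]), 'moment': array([ 0.0191515 , -0.05738547, -0.02613466]), 'gripper_width': 0.999241994304421}
22.0
side [[350.3295900755549, 0.0, 252.18855000516362], [0.0, 350.3295900755549, 187.88948942374046], [0.0, 0.0, 1.0]] [0.01996442 0.         0.         0.         0.        ] [[0.6929764324113785, -0.7208655109033518, 0.011686715212038517, -453.67895321060007], [-0.43503104089378763, -0.4310168954263912, -0.7905519776180836, 257.929235502834], [0.57491882694974, 0.5427498052022173, -0.6122834240543263,
[... 479 characters left out ...]
5  0.          0.          0.          0.        ] [[-0.01214760542814426, -0.9999233946466218, -0.002374978050071535, -76.50344223111948], [-0.9855554767623844, 0.012374221281783641, -0.1689002098025309, 582.9529096827084], [0.16891665964620423, 0.00028893951902651685, -0.9856302950944248, 1398.0137047159506], [0.0, 0.0, 0.0, 1.0]]
mallet_dark [([326, 253], 0.61), ([158, 150], 0.21)]
mallet_pale [([334, 210], 0.6), ([346, 167], 0.59)]
rosette [([383, 213], 0.9), ([329, 234], 0.52)]
felt_green [([315, 257], 0.75)]
felt_red [([320, 214], 0.71)]
mat [([228, 215], 0.83), ([334, 215], 0.2)]
panel [([133, 233], 0.86), ([322, 214], 0.6)]
wax_jar [([162, 152], 0.9)]
block_plane [([304, 147], 0.84)]
```

View pics/side0.png

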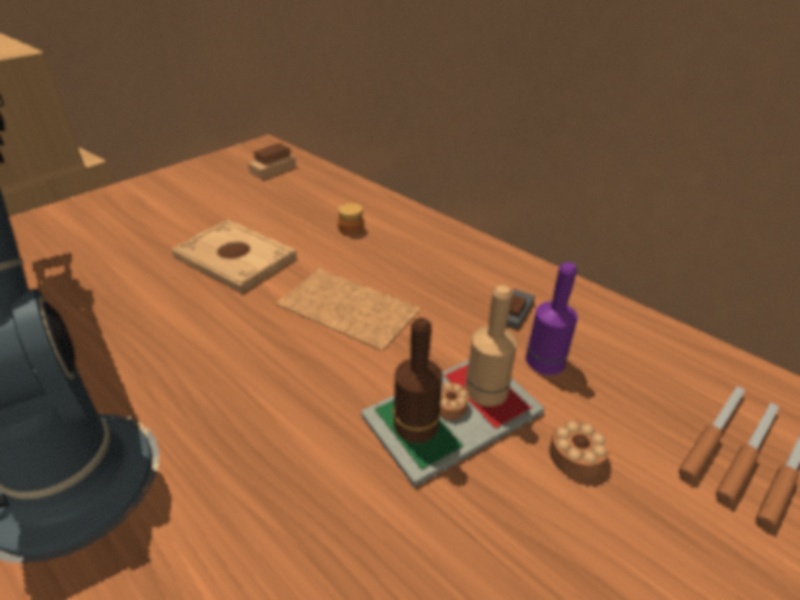

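View pics/top0.png

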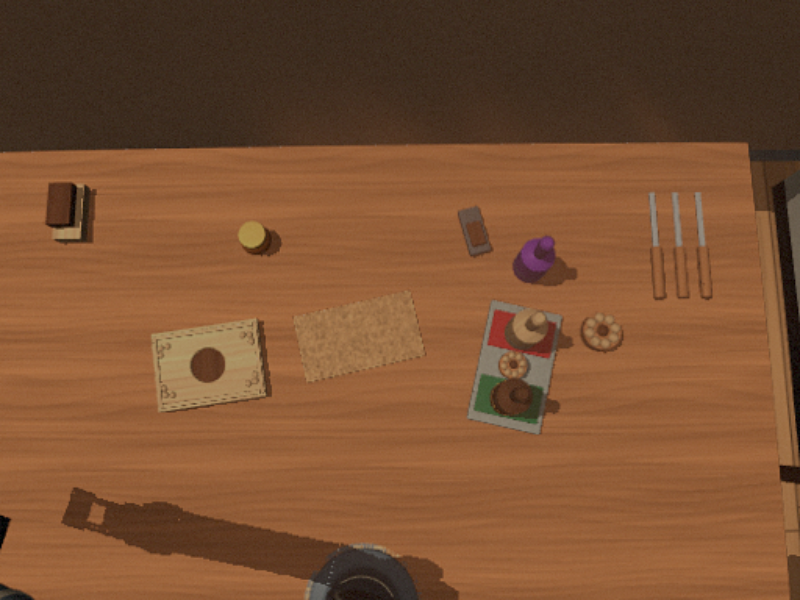

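Top view: small rosette candidate at (329,234), between the mallets on the grey board. The larger look-alike is at (383,213), right of the board on the bench. The pale mallet is at (334,210) on the red felt, and the purple one at (346,167) is a distractor. The smaller rosette fits the description, so I'll confirm it in a crop and measure.

```bash
cat > h.py <<'E'
from cell import readout,cams,manip
import cv2,numpy as np
def cam(n):
    return cams.read_camera(n)
def toplane(r,pts,z):
    p=cv2.undistortPoints(np.array(pts,float).reshape(-1,1,2),r["mtx"],r["dist_coeffs"]).reshape(-1,2)
    E=r["extrinsics"];R=E[:3,:3];t=E[:3,3]
    d=np.c_[p,np.ones(len(p))]@R; c=-R.T@t
    return c+d*((z-c[2])/d[:,2])[:,None]
def proj(r,P):
    E=r["extrinsics"]
    return cv2.projectPoints(np.array(P,float).reshape(-1,1,3),cv2.Rodrigues(E[:3,:3])[0],E[:3,3],r["mtx"],r["dist_coeffs"])[0].reshape(-1,2)
E
python3 - <<'E'
from h import *
for n,box in(("top",(285,185,120,100)),("side",(220,150,190,160))):
    r=cam(n);x,y,w,h=box;s=min(800/w,600/h)
    cv2.imwrite(f"pics/crop_{n}.png",cv2.resize(r["color"][y:y+h,x:x+w],None,fx=s,fy=s,interpolation=cv2.INTER_CUBIC))
    for t,z,c in[("mat",4,1),("panel",20,1),("felt_green",18,1),("felt_red",18,1),("mallet_dark",0,1),("mallet_pale",0,2),("rosette",45,2)]:
        for d in cams.regions_of(n,t)[:c]:
            m=d["region"].astype(np.uint8)
            cs,_=cv2.findContours(m,cv2.RETR_EXTERNAL,cv2.CHAIN_APPROX_NONE)
            k=max(cs,key=cv2.contourArea).reshape(-1,2)
            w=toplane(r,k,z)[:,:2].astype(np.float32)
            print(n,t,round(d["conf"],2),np.round(d["centre"]),m.sum(),"rect",[np.round(v,1).tolist() if not np.isscalar(v) else round(v,1) for v in cv2.minAreaRect(w)])
E
```

```text
top mat 0.79 [230. 216.] 3439 rect [[529.6, 7.5], [146.8, 255.5], 11.1]
top panel 0.64 [132. 232.] 3559 rect [[472.1, 312.9], [165.6, 223.4], 7.9]
top felt_green 0.73 [314. 255.] 466 rect [[405.9, -249.8], [43.7, 76.2], 79.6]
top felt_red 0.91 [319. 214.] 458 rect [[537.5, -283.8], [48.6, 80.3], 85.2]
top mallet_dark 0.79 [326. 251.] 552 rect [[402.4, -302.5], [86.9, 76.3], 89.2]
top mallet_pale 0.69 [346. 168.] 595 rect [[691.6, -366.8], [70.9, 116.8], 50.0]
top rosette 0.73 [383. 212.] 527 rect [[527.7, -483.7], [79.2, 80.2], 86.9]
top rosette 0.51 [329. 232.] 264 rect [[463.1, -300.3], [52.4, 55.9], 43.4]
side mat 0.78 [221. 196.] 2312 rect [[530.0, 5.2], [142.8, 247.5], 11.8]
side panel 0.96 [148. 160.] 2053 rect [[464.9, 303.5], [179.7, 243.8], 8.3]
side felt_green 0.92 [273. 283.] 704 rect [[386.4, -334.9], [56.7, 77.4], 76.3]
side felt_red 0.82 [319. 260.] 587 rect [[518.5, -361.9], [67.2, 76.0], 74.2]
side mallet_dark 0.66 [270. 247.] 1899 rect [[494.1, -213.0], [293.3, 81.2], 40.6]
side mallet_pale 0.84 [316. 226.] 1647 rect [[660.4, -252.2], [333.8, 80.9], 31.2]
side mallet_pale 0.55 [356. 213.] 1406 rect [[807.6, -297.6], [354.3, 77.3], 20.2]
side rosette 0.94 [288. 254.] 341 rect [[455.7, -319.0], [69.5, 38.6], 39.9]
side rosette 0.8 [370. 286.] 1054 rect [[507.3, -496.8], [98.2, 72.3], 9.6]
```

View pics/crop_top.png

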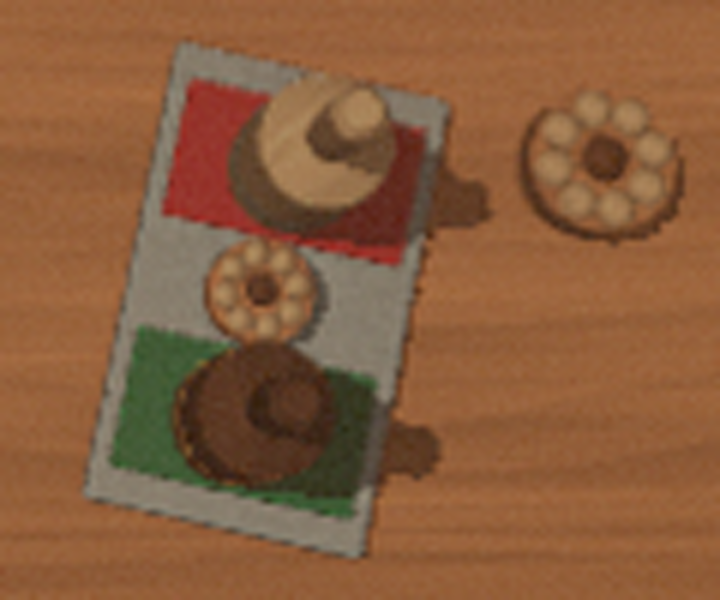

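View pics/crop_side.png

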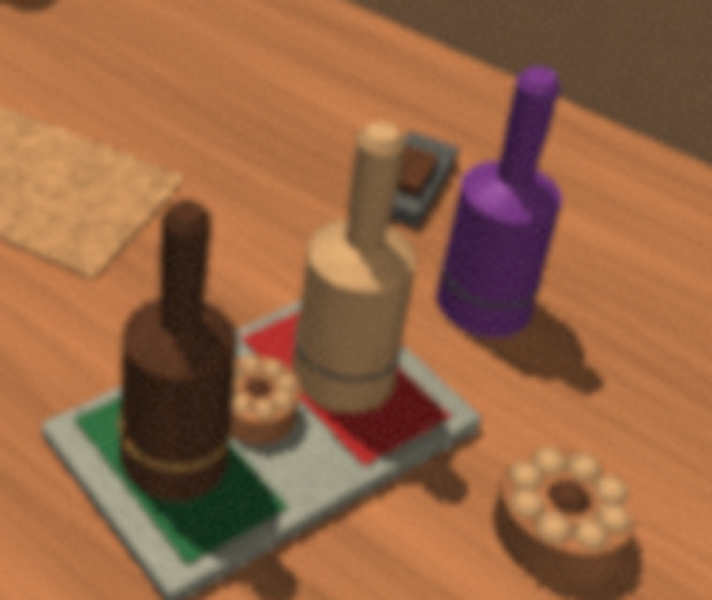

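Confirmed: the small rosette sits between the mallets at full-picture (328.5,233), and the larger one on the bench is the decoy. Next I fit the board corners, read in both crops, and the silhouettes.

```bash
cat > fit.py <<'E'
from h import *
from scipy.optimize import least_squares,minimize
def circ(c,z,rad):
    a=np.linspace(0,2*np.pi,40,endpoint=False)
    return np.c_[c[0]+rad*np.cos(a),c[1]+rad*np.sin(a),np.full(40,z)]
def sil(r,x,y,z0,segs,S=4):
    im=np.zeros((384*S,512*S),np.uint8)
    for (za,ra,zb,rb) in segs:
        p=proj(r,np.r_[circ((x,y),z0+za,ra),circ((x,y),z0+zb,rb)])
        h=cv2.convexHull(np.round((p+0.5)*S-0.5).astype(np.int32)); cv2.fillConvexPoly(im,h,1)
    return cv2.resize(im.astype(np.float32),(512,384),interpolation=cv2.INTER_AREA)
MAL=[(0,35,108,35),(108,35,120,12),(120,12,165,12),(165,14,198,14),(198,14,205,9)]
def fitsil(r,mask,x0,z0,segs):
    m=mask.astype(np.float32)
    f=lambda p:np.abs(sil(r,p[0],p[1],z0,segs)-m).sum()
    s=minimize(f,x0,method="Nelder-Mead",options=dict(initial_simplex=[x0,[x0[0]+12,x0[1]],[x0[0],x0[1]+12]],xatol=.1,fatol=.1))
    return s.x,s.fun
E
cat > fb.py <<'E'
from fit import *
T=cam("top");S=cam("side")
ct=lambda p:np.array(p)/6+[285,185]-.5+.083
cs=lambda p:np.array(p)/3.75+[220,150]-.5+.133
B=[(125,75),(125,-75),(-125,-75),(-125,75)] # local: x toward red, y left
# local corners order TL,TR,BR,BL
loc=lambda cx:[(cx+38,65),(cx+38,-65),(cx-38,-65),(cx-38,65)]
G=loc(-68);Rd=loc(68)
obs=[]
for p,l in zip([(178,42),(448,103),(362,557),(87,495)],B):obs.append((T,ct(p),(*l,15)))
for p,l in zip([(190,80),None,(398,263),(163,213)],Rd):
    if p:obs.append((T,ct(p),(*l,18)))
for p,l in zip([(140,325),(378,378),(352,517),(110,466)],G):obs.append((T,ct(p),(*l,18)))
obsS=[(S,cs((43,430)),(*B[3],15)),(S,cs((480,425)),(*B[1],15)),(S,cs((172,590)),(*B[2],15)),(S,cs((190,562)),(*G[2],18)),(S,cs((285,507)),(*G[1],18)),(S,cs((370,463)),(*Rd[2],18)),(S,cs((452,415)),(*Rd[1],18))]
def res(p,o):
    c,s=np.cos(p[2]),np.sin(p[2])
    return np.concatenate([proj(r,[(p[0]+c*l[0]-s*l[1],p[1]+s*l[0]+c*l[1],l[2])])[0]-q for r,q,l in o])
for nm,o in(("top",obs),("side",obsS),("both",obs+obsS)):
    f=least_squares(lambda p:res(p,o),[460,-300,-.2]);p=f.x
    print(nm,p.round(3),"rms",np.sqrt((f.fun**2).mean()).round(2),"green",(p[:2]-68*np.array([np.cos(p[2]),np.sin(p[2])])).round(1),"red",(p[:2]+68*np.array([np.cos(p[2]),np.sin(p[2])])).round(1))
for r,n in((T,"top"),(S,"side")):
    for t,x0 in(("mallet_dark",[395,-290]),("mallet_pale",[527,-310])):
        for d in cams.regions_of(n,t): print(n,t,np.round(d["centre"]),*[np.round(v,1) for v in fitsil(r,d["region"],x0,18,MAL)])
    for d in cams.regions_of(n,"rosette"): print(n,"ros",np.round(d["centre"]),*[np.round(v,1) for v in fitsil(r,d["region"],[462,-300],15,[(0,28,24,28),(24,25,30,20)])])
E
python3 fb.py
```

```text
top [ 4.62024e+02 -3.11743e+02 -2.30000e-01] rms 0.38 green [ 395.8 -296.2] red [ 528.2 -327.3]
side [ 4.61702e+02 -3.13542e+02 -2.36000e-01] rms 1.17 green [ 395.6 -297.7] red [ 527.8 -329.4]
both [ 4.61895e+02 -3.12630e+02 -2.32000e-01] rms 0.82 green [ 395.7 -297. ] red [ 528.1 -328.3]
top mallet_dark [326. 252.] [ 397.2 -292. ] 34.8
top mallet_pale [344. 167.] [379.9 -78.5] 1108.4
top mallet_pale [336. 213.] [ 527.2 -325.5] 57.1
top ros [383. 213.] [ 462. -300.] 778.9
top ros [330. 233.] [ 463.7 -304. ] 33.6
side mallet_pale [356. 211.] [1296.1 3665.5] 1477.0
side mallet_pale [314. 231.] [ 531.2 -326. ] 84.6
side ros [373. 288.] [2296.2 3462.4] 1143.0
side ros [289. 255.] [ 465.2 -305.4] 113.8
```

step_arm(motion=[[[0,0,0.124],[-35,-20,-10],87],[[0,0,0.248],[-70,-40,-20],87],[[0,0,0.372],[-105,-60,-30],87],[[0,0,0.496],[-140,-80,-40],87],[[0,0,0.62],[-175,-100,-55],87],[[0,0,0.744],[-210,-120,-55],87],[[0,0,0.868],[-245,-140,-55],87],[[0,0,0.992],[-280,-160,-55],87],[[0,0,1.116],[-315,-180,-55],87],[[0,0,1.24],[-350,-200,-55],87]])

```text
clock: 3.03
tool_pos: [471.1, 355.0, 300.0]
eef_rot: [0.694, 0.72, 0.0, -0.0]
ft_force: [1.0, -0.5, -1.4]
gripper_width: 1.0
```

```bash
cat > st.py <<'E'
from h import *
from scipy.spatial.transform import Rotation as R
import sys
o=readout.get_obs();M=R.from_quat(o["eef_rot"]).as_matrix()
print("t",round(o["clock"],2),"pos",o["tool_pos"].round(1),"toolx ang",np.degrees(np.arctan2(M[1,0],M[0,0])).round(2),"zax",M[:,2].round(4),"q",o["qpos"].round(2),"F",o["ft_force"].round(1),"w",round(o["gripper_width"]*87,1))
if len(sys.argv)>3:
    d=np.array([float(v) for v in sys.argv[1:4]])-o["tool_pos"]; print("shift tool",(M.T@d).round(1))
E
python3 st.py 530 0 300
```

```text
t 3.03 pos [471.1 355.  300. ] toolx ang 92.18 zax [ 4.e-04  9.e-04 -1.e+00] q [-0.97  0.29  0.32  1.69 -0.1   1.18 -0.58] F [ 1.  -0.5 -1.4] w 87.0
shift tool [-3.57e+02  4.54e+01 -3.00e-01]
```

step_arm(motion=[[[0,0,0.02],[-35,5,0],87],[[0,0,0.038],[-75,10,0],87],[[0,0,0.038],[-115,15,0],87],[[0,0,0.038],[-155,25,0],87],[[0,0,0.038],[-195,30,0],87],[[0,0,0.038],[-235,35,0],87],[[0,0,0.038],[-275,40,0],87],[[0,0,0.038],[-315,45,0],87],[[0,0,0.038],[-350,45,0],87],[[0,0,0.038],[-385,40,0],87]])

```text
clock: 3.87
tool_pos: [527.5, -28.3, 299.8]
eef_rot: [0.705, 0.709, 0.0, 0.001]
ft_force: [-0.0, 0.2, -0.7]
gripper_width: 0.999
```

```bash
python3 st.py 397 -293 290
python3 - <<'E'
from fit import *
T=cam("top");S=cam("side")
for d in cams.regions_of("side","mallet_dark"): print("side dark",np.round(d["centre"]),*[np.round(v,1) for v in fitsil(S,d["region"],[397,-293],18,MAL)])
# recess: dark circle in panel
for n,r in(("top",T),("side",S)):
    p=proj(r,[(472,313,14)])[0];x,y=map(int,p);g=r["color"][y-45:y+45,x-45:x+45]
    cv2.imwrite(f"pics/panel_{n}.png",cv2.resize(g,(600,600),interpolation=cv2.INTER_CUBIC)); print(n,x-45,y-45)
E
```

```text
t 3.87 pos [527.5 -28.3 299.8] toolx ang 90.31 zax [ 1.4e-03 -1.0e-04 -1.0e+00] q [-0.49  0.19  0.55  1.83 -0.11  1.15  0.1 ] F [-0.   0.2 -0.7] w 87.0
shift tool [-264.  -131.9    9.7]
side dark [268. 247.] [ 396.9 -292.3] 88.9
top 88 188
side 104 115
```

step_arm(motion=[[[0,0,0],[-35,-15,0],87],[[0,0,0],[-70,-35,0],87],[[0,0,0],[-105,-53,0],87],[[0,0,0],[-140,-70,0],87],[[0,0,0],[-175,-87,0],87],[[0,0,0],[-210,-105,0],87],[[0,0,0],[-240,-120,0],87],[[0,0,0],[-258,-130,0],87],[[0,0,0],[-264,-132,0],87],[[0,0,0],[-264,-132,0],87]])

```text
clock: 4.85
tool_pos: [396.7, -291.3, 299.7]
eef_rot: [0.706, 0.709, 0.0, 0.0]
ft_force: [0.6, 0.1, 0.1]
gripper_width: 0.999
```

```bash
python3 st.py 397 -292 203
python3 - <<'E'
from fit import *
for n in("top","side"):
    r=cam(n);p=proj(r,[(450,-300,100)])[0];x,y=map(int,p)
    g=r["color"][y-60:y+60,x-75:x+75];cv2.imwrite(f"pics/a_{n}.png",cv2.resize(g,(750,600),interpolation=cv2.INTER_CUBIC))
E
```

```text
t 4.85 pos [ 396.7 -291.3  299.7] toolx ang 90.26 zax [ 8.e-04  1.e-04 -1.e+00] q [-0.13  0.13  0.76  1.91 -0.1   1.14  0.67] F [0.6 0.1 0.1] w 86.9
shift tool [-0.7  0.2 96.7]
```

View pics/a_side.png

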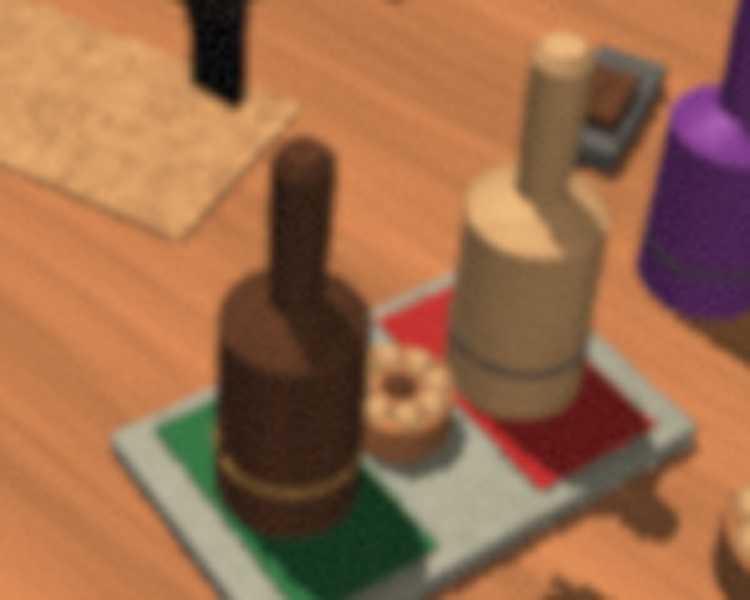

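View pics/panel_top.png

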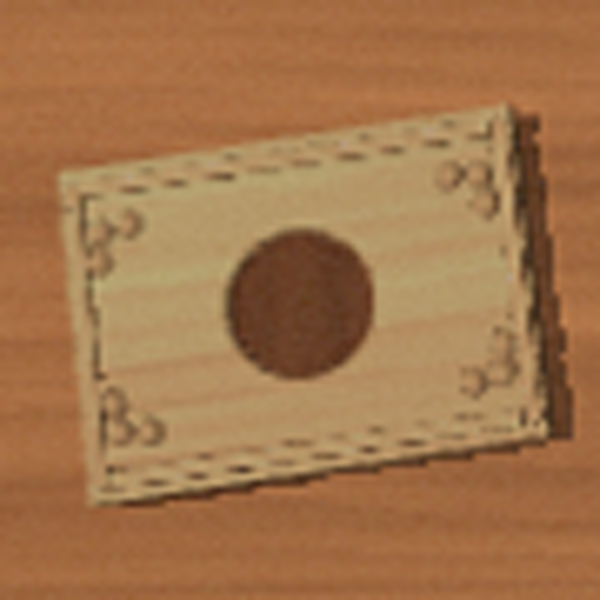

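View pics/panel_side.png

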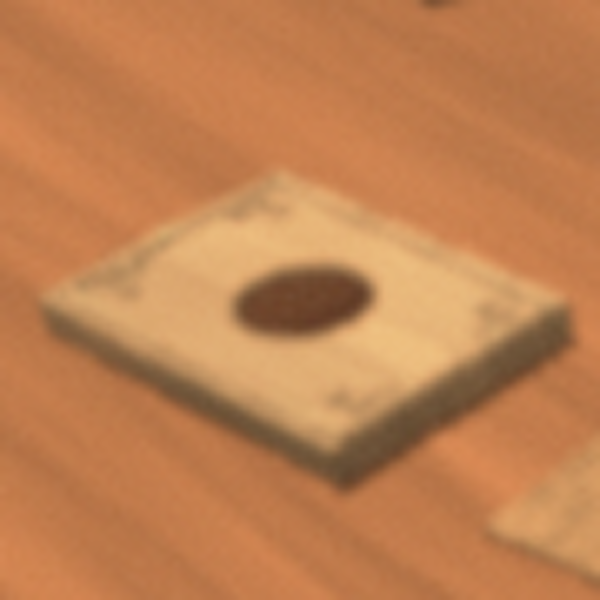

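step_arm(motion=[[[0,0,0],[-1,0,25],87],[[0,0,0],[-1,0,50],87],[[0,0,0],[-1,0,75],87],[[0,0,0],[-1,0,92],87],[[0,0,0],[-1,0,97],87],[[0,0,0],[-1,0,97],60],[[0,0,0],[-1,0,97],45],[[0,0,0],[-1,0,97],35],[[0,0,0],[-1,0,97],30],[[0,0,0],[-1,0,97],26]])

```text
clock: 5.78
tool_pos: [397.1, -292.2, 203.4]
eef_rot: [0.705, 0.709, 0.001, 0.001]
ft_force: [0.0, 0.0, -0.0]
gripper_width: 0.708
```

step_arm(motion=[[[0,0,0],[0,0,0],20],[[0,0,0],[0,0,0],10],[[0,0,0],[0,0,0],5],[[0,0,0],[0,0,0],5]])

```text
clock: 6.12
tool_pos: [396.5, -292.0, 202.6]
eef_rot: [0.705, 0.709, 0.0, 0.0]
ft_force: [1.1, 1.1, 0.8]
gripper_width: 0.4
```

```bash
python3 st.py 397 -292 203
python3 - <<'E'
from fit import *
r=cam("top");q=cam("side")
print("recess top",toplane(r,[(88+300/6.667-.42,188+304/6.667-.42)],20),"side",toplane(q,[(104+305/6.667-.42,115+300/6.667-.42)],20))
E
```

```text
t 6.12 pos [ 396.5 -292.   202.6] toolx ang 90.34 zax [ 2.e-04  1.e-04 -1.e+00] q [-0.07  0.26  0.73  2.04 -0.21  0.92  0.79] F [1.1 1.1 0.8] w 34.8
shift tool [ 0.   0.5 -0.4]
recess top [[471.25749543 315.05771726  20.        ]] side [[470.58441403 311.47061369  20.        ]]
```

step_arm(motion=[[[0,0,0],[0,0,0],5],[[0,0,0],[0,0,0],5],[[0,0,0],[0,0,0],5],[[0,0,0],[0,0,-3],5],[[0,0,0],[0,0,-10],5],[[0,0,0],[0,0,-22],5],[[0,0,0],[0,0,-36],5],[[0,0,0],[0,0,-48],5],[[0,0,0],[0,0,-57],5],[[0,0,0],[0,0,-60],5]])

```text
clock: 7.05
tool_pos: [396.7, -292.4, 263.9]
eef_rot: [0.705, 0.709, 0.0, 0.001]
ft_force: [-0.1, -1.0, -3.8]
gripper_width: 0.316
```

```bash
python3 st.py 517 70 262
python3 - <<'E'
from fit import *
for n in("top","side"):
    r=cam(n);p=proj(r,[(450,-300,100)])[0];x,y=map(int,p)
    g=r["color"][y-60:y+60,x-75:x+75];cv2.imwrite(f"pics/b_{n}.png",cv2.resize(g,(750,600),interpolation=cv2.INTER_CUBIC))
E
```

```text
t 7.05 pos [ 396.7 -292.4  263.9] toolx ang 90.34 zax [ 1.8e-03 -4.0e-04 -1.0e+00] q [-0.11  0.17  0.76  1.96 -0.14  1.06  0.71] F [-0.1 -1.  -3.8] w 27.5
shift tool [361.7 122.4   1.9]
```

View pics/b_side.png

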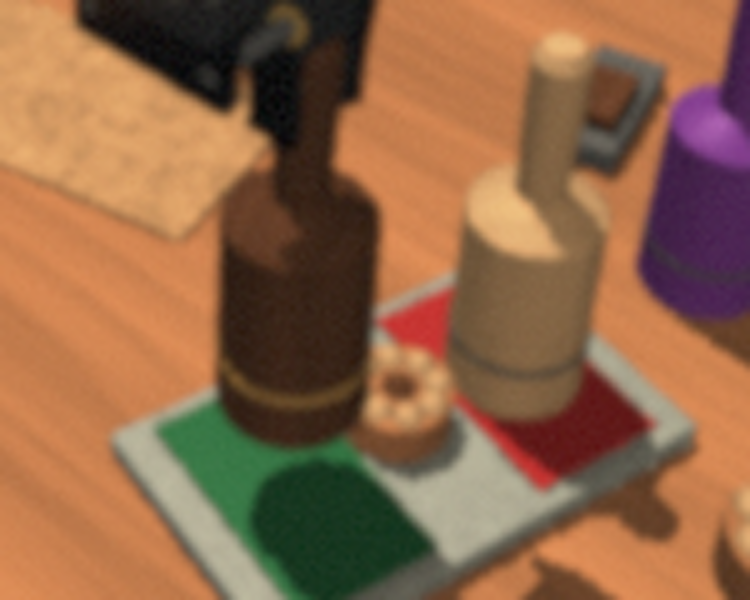

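step_arm(motion=[[[0,0,0],[8,3,0],5],[[0,0,0],[26,9,0],5],[[0,0,0],[50,17,0],5],[[0,0,0],[78,26,0],5],[[0,0,0],[106,36,0],5],[[0,0,0],[134,45,0],5],[[0,0,0],[162,55,0],5],[[0,0,0],[190,64,0],5],[[0,0,0],[218,74,0],5],[[0,0,0],[246,83,0],5]])

```text
clock: 7.98
tool_pos: [477.7, -43.3, 261.6]
eef_rot: [0.705, 0.709, -0.001, -0.001]
ft_force: [0.8, 0.5, -2.8]
gripper_width: 0.309
```

step_arm(motion=[[[0,0,0],[28,9,0],5],[[0,0,0],[54,18,0],5],[[0,0,0],[78,26,0],5],[[0,0,0],[97,33,0],5],[[0,0,0],[109,37,0],5],[[0,0,0],[115,39,0],5],[[0,0,0],[116,39,0],5],[[0,0,0],[116,39,20],5],[[0,0,0],[116,39,40],5],[[0,0,0],[116,39,55],5]])

```text
clock: 8.82
tool_pos: [515.2, 68.8, 206.3]
eef_rot: [0.706, 0.708, -0.001, -0.0]
ft_force: [-0.1, -0.5, -4.9]
gripper_width: 0.315
```

```bash
python3 st.py 517 70 189
python3 - <<'E'
from fit import *
for n in("top","side"):
    r=cam(n);p=proj(r,[(520,40,60)])[0];x,y=map(int,p)
    g=r["color"][y-75:y+75,x-90:x+90];cv2.imwrite(f"pics/c_{n}.png",cv2.resize(g,(720,600),interpolation=cv2.INTER_CUBIC))
E
```

```text
t 8.82 pos [515.2  68.8 206.3] toolx ang 90.2 zax [-1.8e-03 -9.0e-04 -1.0e+00] q [-0.61  0.27  0.48  1.96 -0.15  0.94 -0.05] F [-0.1 -0.5 -4.9] w 27.4
shift tool [ 1.2  1.8 17.3]
```

View pics/c_side.png

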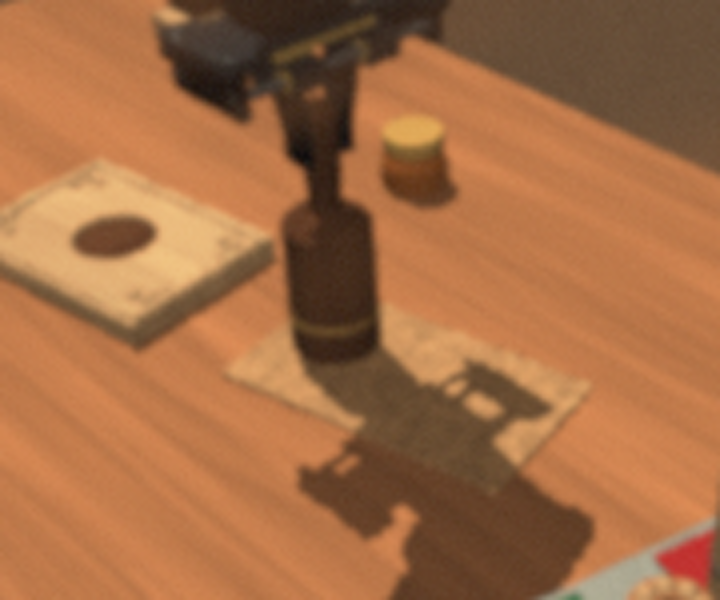

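step_arm(motion=[[[0,0,0],[0,0,8],5],[[0,0,0],[0,0,13],5],[[0,0,0],[0,0,16],5],[[0,0,0],[0,0,17],5],[[0,0,0],[0,0,18],5],[[0,0,0],[0,0,18],5]])

```text
clock: 9.42
tool_pos: [516.5, 70.7, 189.7]
eef_rot: [0.705, 0.709, 0.0, 0.0]
ft_force: [0.2, -0.3, -3.7]
gripper_width: 0.314
```

Still hanging (−3.7 N), so I lower it a little more.

step_arm(motion=[[[0,0,0],[0,0,1],5],[[0,0,0],[0,0,1.5],5],[[0,0,0],[0,0,2],5],[[0,0,0],[0,0,2],5]])

```text
clock: 9.75
tool_pos: [517.1, 70.8, 188.4]
eef_rot: [0.705, 0.709, 0.001, 0.0]
ft_force: [-0.8, -0.5, 2.5]
gripper_width: 0.313
```

step_arm(motion=[[[0,0,0],[0,0,0],40],[[0,0,0],[0,0,0],60],[[0,0,0],[0,0,0],70],[[0,0,0],[0,0,0],70],[[0,0,0],[0,0,0],70],[[0,0,0],[0,0,0],70],[[0,0,0],[0,0,-15],70],[[0,0,0],[0,0,-40],70],[[0,0,0],[0,0,-75],80],[[0,0,0],[0,0,-110],87]])

```text
clock: 10.58
tool_pos: [515.6, 70.4, 298.1]
eef_rot: [0.705, 0.709, -0.001, -0.0]
ft_force: [0.9, 0.6, -0.0]
gripper_width: 0.881
```

```bash
python3 st.py 529 -325.5 298
python3 - <<'E'
from fit import *
for n in("top","side"):
    r=cam(n);p=proj(r,[(520,40,60)])[0];x,y=map(int,p)
    g=r["color"][y-75:y+75,x-90:x+90];cv2.imwrite(f"pics/d_{n}.png",cv2.resize(g,(720,600),interpolation=cv2.INTER_CUBIC))
    for d in cams.regions_of(n,"mallet_pale"): print(n,np.round(d["centre"]),*[np.round(v,1) for v in fitsil(r,d["region"],[528,-326],18,MAL)])
E
```

```text
t 10.58 pos [515.6  70.4 298.1] toolx ang 90.33 zax [-2.1e-03 -9.0e-04 -1.0e+00] q [-0.64  0.17  0.49  1.85 -0.09  1.14 -0.11] F [ 0.9  0.6 -0. ] w 76.7
shift tool [-396.    11.1    0.4]
top [342. 166.] [369.7 -89.3] 1042.2
top [337. 210.] [ 529.9 -325.9] 28.8
side [319. 260.] [ 507.3 -307.2] 2025.4
```

View pics/d_side.png

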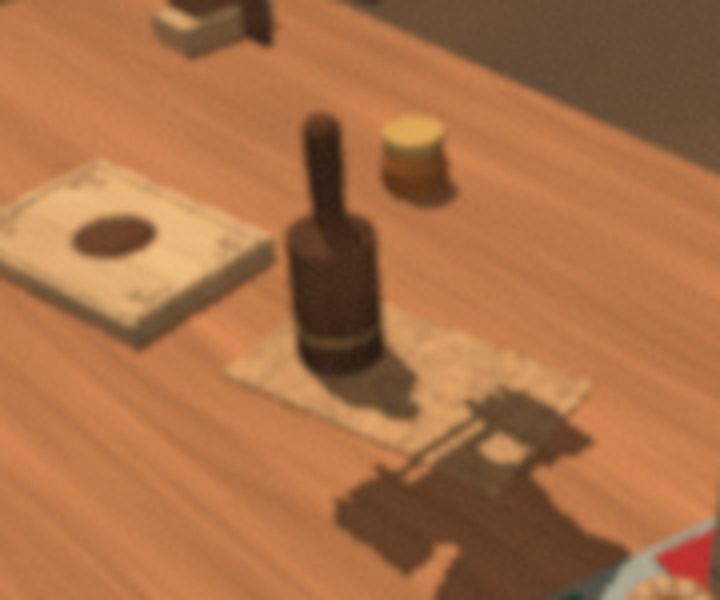

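Dark mallet stands on the mat at crop (335,300), with the jar untouched. Next, the pale mallet at about (529.5,-326).

step_arm(motion=[[[0,0,0],[-25,1,0],87],[[0,0,0],[-65,3,0],87],[[0,0,0],[-105,5,0],87],[[0,0,0],[-145,7,0],87],[[0,0,0],[-185,9,0],87],[[0,0,0],[-225,11,0],87],[[0,0,0],[-265,13,0],87],[[0,0,0],[-305,14,0],87],[[0,0,0],[-345,14,0],87],[[0,0,0],[-380,14,0],87]])

```text
clock: 11.62
tool_pos: [531.4, -311.5, 295.5]
eef_rot: [0.705, 0.709, -0.001, -0.001]
ft_force: [0.4, 0.0, 0.7]
gripper_width: 0.998
```

step_arm(motion=[[[0,0,0],[-13,0,0],87],[[0,0,0],[-16,0,0],87],[[0,0,0],[-16,0,0],87],[[0,0,0],[-16,0,0],87]])

```text
clock: 11.95
tool_pos: [533.2, -322.9, 296.4]
eef_rot: [0.704, 0.71, 0.0, -0.001]
ft_force: [0.5, 0.8, 0.8]
gripper_width: 1.004
```

```bash
python3 st.py 529.5 -326 203
python3 - <<'E'
from fit import *
for n in("side",):
    r=cam(n);p=proj(r,[(500,-310,180)])[0];x,y=map(int,p)
    g=r["color"][y-75:y+75,x-90:x+90];cv2.imwrite(f"pics/e_{n}.png",cv2.resize(g,(720,600),interpolation=cv2.INTER_CUBIC))
E
```

```text
t 11.95 pos [ 533.2 -322.9  296.4] toolx ang 90.47 zax [-0.0014  0.0024 -1.    ] q [-0.01  0.39  0.67  1.63 -0.26  1.21  0.73] F [0.5 0.8 0.8] w 87.3
shift tool [-3.3 -3.6 93.4]
```

View pics/e_side.png

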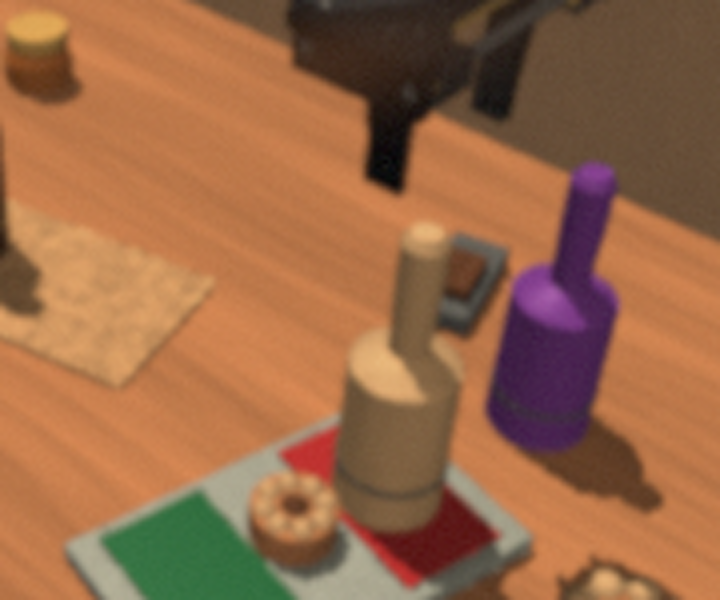

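step_arm(motion=[[[0,0,0],[-3,-3.5,0],87],[[0,0,0],[-3,-3.5,25],87],[[0,0,0],[-3,-3.5,50],87],[[0,0,0],[-3,-3.5,75],87],[[0,0,0],[-3,-3.5,90],60],[[0,0,0],[-3,-3.5,93],40],[[0,0,0],[-3,-3.5,93],30],[[0,0,0],[-3,-3.5,93],5],[[0,0,0],[-3,-3.5,93],5],[[0,0,0],[-3,-3.5,93],5]])

```text
clock: 12.83
tool_pos: [529.9, -328.6, 206.0]
eef_rot: [0.705, 0.709, 0.001, 0.001]
ft_force: [0.1, 0.3, -0.6]
gripper_width: 0.628
```

step_arm(motion=[[[0,0,0],[0,0,0],5],[[0,0,0],[0,0,0],5],[[0,0,0],[0,0,0],5],[[0,0,0],[0,0,0],5],[[0,0,0],[0,0,0],5]])

```text
clock: 13.25
tool_pos: [529.5, -328.3, 204.6]
eef_rot: [0.705, 0.709, 0.0, 0.0]
ft_force: [0.5, -0.2, 0.5]
gripper_width: 0.315
```

step_arm(motion=[[[0,0,0],[0,0,0],5],[[0,0,0],[0,0,-4],5],[[0,0,0],[0,0,-12],5],[[0,0,0],[0,0,-25],5],[[0,0,0],[0,0,-38],5],[[0,0,0],[0,0,-50],5],[[0,0,0],[8,0,-56],5],[[0,0,0],[26,1,-58],5],[[0,0,0],[50,3,-58],5],[[0,0,0],[78,4,-58],5]])

```text
clock: 14.08
tool_pos: [532.6, -250.2, 263.5]
eef_rot: [0.706, 0.708, 0.0, 0.001]
ft_force: [0.7, -0.5, -3.2]
gripper_width: 0.313
```

step_arm(motion=[[[0,0,0],[28,1,0],5],[[0,0,0],[56,2,0],5],[[0,0,0],[84,4,0],5],[[0,0,0],[112,6,0],5],[[0,0,0],[138,8,0],5],[[0,0,0],[162,9,0],5],[[0,0,0],[180,10,0],5],[[0,0,0],[190,10,0],5],[[0,0,0],[192,10,0],5],[[0,0,0],[192,10,0],5]])

```text
clock: 14.92
tool_pos: [541.5, -58.1, 262.8]
eef_rot: [0.705, 0.71, 0.0, 0.0]
ft_force: [-0.7, -0.5, -2.5]
gripper_width: 0.311
```

```bash
python3 st.py 543 -58 192
python3 - <<'E'
from fit import *
for n in("side",):
    r=cam(n);p=proj(r,[(520,0,60)])[0];x,y=map(int,p)
    g=r["color"][y-75:y+75,x-90:x+90];cv2.imwrite(f"pics/f_{n}.png",cv2.resize(g,(720,600),interpolation=cv2.INTER_CUBIC))
E
```

```text
t 14.92 pos [541.5 -58.1 262.8] toolx ang 90.4 zax [ 3.e-04 -2.e-04 -1.e+00] q [-0.47  0.26  0.61  1.85 -0.17  1.08  0.21] F [-0.7 -0.5 -2.5] w 27.0
shift tool [ 0.1  1.4 70.8]
```

View pics/f_side.png

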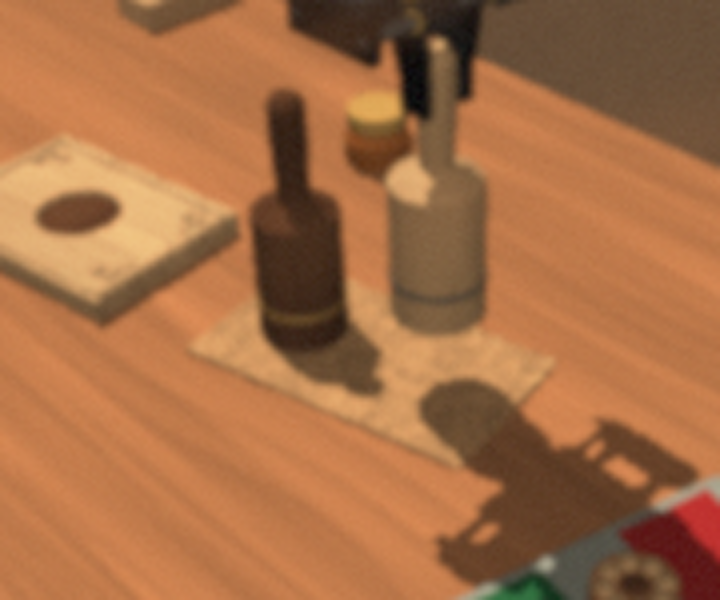

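Pale mallet hangs upright above the right half of the mat, clear of the dark one. Lowering.

step_arm(motion=[[[0,0,0],[0,0,8],5],[[0,0,0],[0,0,24],5],[[0,0,0],[0,0,42],5],[[0,0,0],[0,0,56],5],[[0,0,0],[0,0,64],5],[[0,0,0],[0,0,68],5],[[0,0,0],[0,0,70],5],[[0,0,0],[0,0,71],5],[[0,0,0],[0,0,72],5],[[0,0,0],[0,0,72],5]])

```text
clock: 15.8
tool_pos: [542.0, -58.3, 191.0]
eef_rot: [0.705, 0.709, 0.0, 0.0]
ft_force: [0.6, 0.4, -3.2]
gripper_width: 0.311
```

step_arm(motion=[[[0,0,0],[0,0,0.7],5],[[0,0,0],[0,0,1.3],5],[[0,0,0],[0,0,1.3],5]])

```text
clock: 16.05
tool_pos: [542.5, -58.2, 190.5]
eef_rot: [0.705, 0.709, 0.001, 0.001]
ft_force: [-1.2, -0.1, 4.7]
gripper_width: 0.311
```

step_arm(motion=[[[0,0,0],[0,0,0],40],[[0,0,0],[0,0,0],60],[[0,0,0],[0,0,0],70],[[0,0,0],[0,0,0],70],[[0,0,0],[0,0,0],70],[[0,0,0],[0,0,0],70],[[0,0,0],[0,0,-15],70],[[0,0,0],[0,0,-40],70],[[0,0,0],[0,0,-75],80],[[0,0,0],[0,0,-110],87]])

```text
clock: 16.88
tool_pos: [540.9, -58.2, 299.8]
eef_rot: [0.705, 0.709, -0.001, -0.001]
ft_force: [0.6, 0.4, -0.0]
gripper_width: 0.878
```

```bash

python3 - <<'E'
from fit import *
for n in("top","side"):
    r=cam(n);p=proj(r,[(500,-150,60)])[0];x,y=map(int,p)
    g=r["color"][y-90:y+110,max(0,x-130):x+130];cv2.imwrite(f"pics/g_{n}.png",cv2.resize(g,(780,600),interpolation=cv2.INTER_CUBIC))
    for d in cams.regions_of(n,"rosette"):
        m=d["region"]; print(n,"ros",np.round(d["centre"]),m.sum(),*[np.round(v,1) for v in fitsil(r,m,[462,-306],15,[(0,28,24,28),(24,25,30,20)])])
E
python3 st.py 463 -305 150
```

```text
top ros [383. 213.] 494 [ 474. -306.] 767.9
top ros [327. 234.] 234 [ 463.5 -304.8] 40.3
side ros [370. 290.] 1109 [3975.1 2717.9] 1109.0
side ros [286. 254.] 428 [ 464.  -305.1] 49.0
t 17.08 pos [541.9 -58.2 299.9] toolx ang 90.35 zax [ 1.9e-03  6.0e-04 -1.0e+00] q [-0.48  0.23  0.62  1.8  -0.14  1.16  0.19] F [ 0.3 -0.1 -1.1] w 85.5
shift tool [-246.4  -80.7  149.6]
```

View pics/g_side.png

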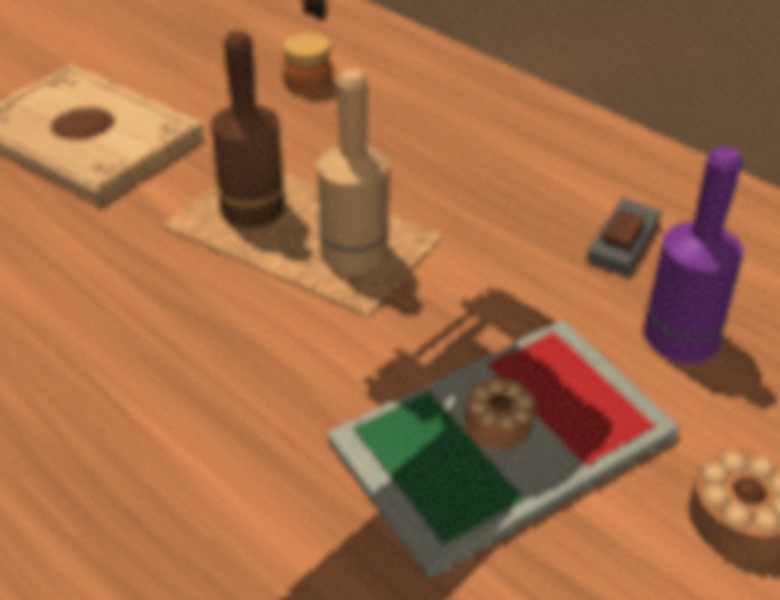

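View pics/g_top.png

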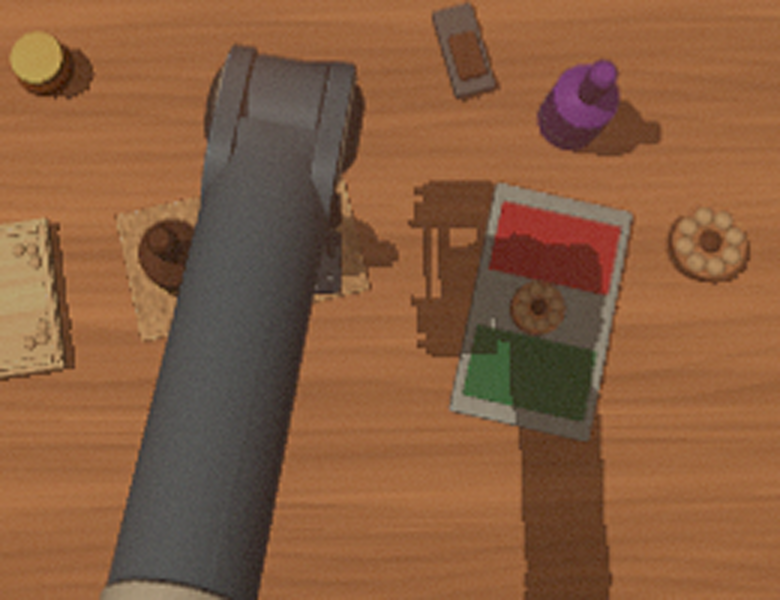

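step_arm(motion=[[[0,0,0],[-30,-10,0],87],[[0,0,0],[-65,-20,0],87],[[0,0,0],[-100,-32,0],87],[[0,0,0],[-135,-43,0],87],[[0,0,0],[-170,-54,20],87],[[0,0,0],[-205,-65,50],87],[[0,0,0],[-230,-74,85],87],[[0,0,0],[-243,-78,120],87],[[0,0,0],[-247,-78,150],87],[[0,0,0],[-247,-78,165],87]])

```text
clock: 17.92
tool_pos: [460.7, -305.7, 128.6]
eef_rot: [0.706, 0.708, -0.002, -0.004]
ft_force: [-0.4, 1.4, 0.7]
gripper_width: 1.0
```

```bash
python3 st.py 463.7 -305 47
python3 - <<'E'
from fit import *
for n in("top","side"):
    r=cam(n);hsv=cv2.cvtColor(cv2.GaussianBlur(r["color"],(3,3),0),cv2.COLOR_BGR2HSV)
    hue,s,v=[hsv[...,i].astype(int) for i in range(3)]
    print(n)
    for nm,m,c in(("green",(abs(hue-70)<25)&(s>90),(396,-297)),("red",((hue<4)|(hue>172))&(s>150),(528,-328))):
        p=proj(r,[(*c,18)])[0];box=np.zeros_like(m);x,y=map(int,p);box[y-45:y+45,x-45:x+45]=1
        m=(m&box).astype(np.uint8);k,_=cv2.findContours(m,0,1);k=max(k,key=cv2.contourArea).reshape(-1,2)
        w=toplane(r,k,18)[:,:2].astype(np.float32);print(nm,m.sum(),cv2.minAreaRect(w))
    p=proj(r,[(463,-305,60)])[0];x,y=map(int,p);g=r["color"][y-60:y+60,x-75:x+75];cv2.imwrite(f"pics/h_{n}.png",cv2.resize(g,(750,600),interpolation=cv2.INTER_CUBIC))
E
```

```text
t 17.92 pos [ 460.7 -305.7  128.6] toolx ang 90.1 zax [-0.0091  0.0029 -1.    ] q [ 0.02  0.47  0.64  1.96 -0.37  0.84  0.87] F [-0.4  1.4  0.7] w 87.0
shift tool [ 0.5  3.8 81.6]
top
green 46 ((357.49078369140625, -334.3684997558594), (25.191375732421875, 18.765981674194336), 87.67108917236328)
red 184 ((537.4392700195312, -278.9437561035156), (35.16867446899414, 74.25347900390625), 88.16133117675781)
side
green 1266 ((395.3047790527344, -298.3545227050781), (123.59129333496094, 71.51563262939453), 76.36565399169922)
red 1013 ((526.507568359375, -329.807861328125), (125.32341003417969, 71.70307922363281), 76.13011932373047)
```

View pics/h_side.png

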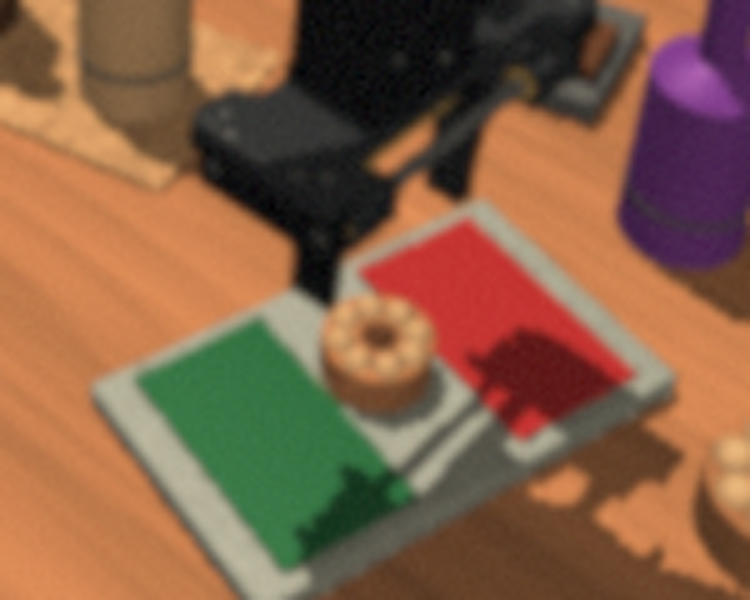

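step_arm(motion=[[[0,0,0],[0,0,10],87],[[0,0,0],[0,0,30],87],[[0,0,0],[0,0,50],87],[[0,0,0],[0,0,65],87],[[0,0,0],[0,0,70],87],[[0,0,0],[0,0,70],87],[[0,0,0],[0,0,70],87]])

```text
clock: 18.6
tool_pos: [465.8, -305.9, 65.0]
eef_rot: [0.705, 0.709, 0.0, 0.001]
ft_force: [-0.4, -0.5, 0.1]
gripper_width: 0.997
```

```bash
python3 st.py 463.7 -305 47
```

```text
t 18.6 pos [ 465.8 -305.9   65. ] toolx ang 90.37 zax [ 1.4e-03 -7.0e-04 -1.0e+00] q [ 0.08  0.56  0.57  2.   -0.46  0.71  0.94] F [-0.4 -0.5  0.1] w 86.7
shift tool [ 0.9 -2.1 18. ]
```

step_arm(motion=[[[0,0,0],[1,-2,8],87],[[0,0,0],[1,-2,15],87],[[0,0,0],[1,-2,18],75],[[0,0,0],[1,-2,18],65],[[0,0,0],[1,-2,18],60],[[0,0,0],[1,-2,18],40],[[0,0,0],[1,-2,18],30],[[0,0,0],[1,-2,18],30],[[0,0,0],[1,-2,18],30],[[0,0,0],[1,-2,18],30]])

```text
clock: 19.43
tool_pos: [463.3, -304.8, 46.4]
eef_rot: [0.705, 0.709, 0.0, 0.0]
ft_force: [-0.5, 0.4, 1.2]
gripper_width: 0.637
```

```bash
python3 st.py 463.7 -305 100
python3 - <<'E'
from fit import *
for n in("side",):
    r=cam(n)
    p=proj(r,[(463,-305,60)])[0];x,y=map(int,p);g=r["color"][y-40:y+40,x-50:x+50];cv2.imwrite(f"pics/i_{n}.png",cv2.resize(g,(750,600),interpolation=cv2.INTER_CUBIC))
E
```

```text
t 19.43 pos [ 463.3 -304.8   46.4] toolx ang 90.34 zax [ 4.e-04 -2.e-04 -1.e+00] q [ 0.09  0.59  0.55  2.01 -0.48  0.67  0.96] F [-0.5  0.4  1.2] w 55.4
shift tool [ -0.3   0.5 -53.6]
```

View pics/i_side.png

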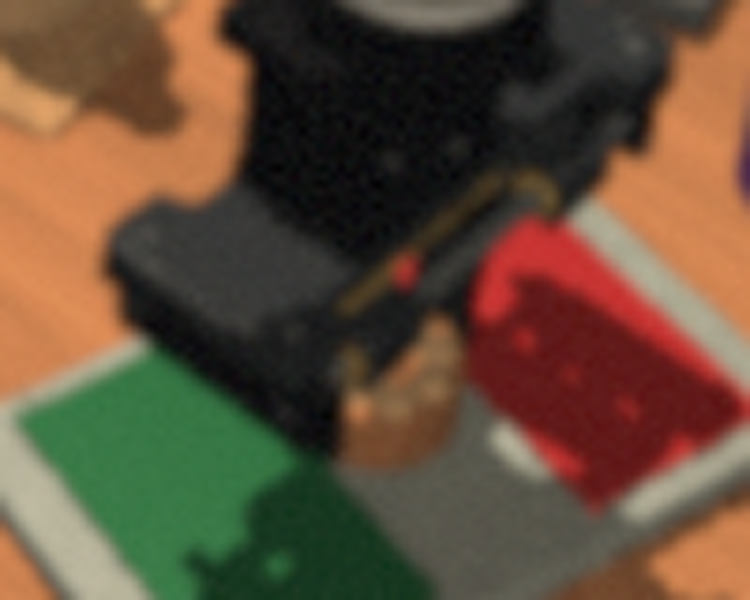

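step_arm(motion=[[[0,0,0],[0,0,0],30],[[0,0,0],[0,0,-5],30],[[0,0,0],[0,0,-18],30],[[0,0,0],[0,0,-40],30],[[0,0,0],[0,0,-70],30],[[0,0,0],[0,0,-105],30],[[0,0,0],[0,0,-145],30],[[0,0,0],[0,0,-185],30],[[0,0,0],[0,0,-220],30],[[0,0,0],[5,0,-243],30]])

```text
clock: 20.32
tool_pos: [463.0, -301.7, 294.1]
eef_rot: [0.706, 0.708, 0.001, 0.003]
ft_force: [-0.9, -0.3, 0.1]
gripper_width: 0.634
```

step_arm(motion=[[[0,0,0],[20,0,-5],30],[[0,0,0],[50,5,-5],30],[[0,0,0],[85,10,-5],30],[[0,0,0],[120,15,-5],30],[[0,0,0],[155,20,-5],30],[[0,0,0],[190,20,-5],30],[[0,0,0],[225,20,-5],30],[[0,0,0],[260,20,-5],30],[[0,0,0],[295,20,-5],30],[[0,0,0],[330,20,-5],30]])

```text
clock: 21.15
tool_pos: [480.4, 31.6, 295.2]
eef_rot: [0.705, 0.709, 0.001, 0.0]
ft_force: [0.7, -1.1, -1.1]
gripper_width: 0.633
```

```bash
python3 st.py 471 313 120
```

```text
t 21.15 pos [480.4  31.6 295.2] toolx ang 90.3 zax [ 9.e-04  6.e-04 -1.e+00] q [-0.65  0.1   0.54  1.93 -0.06  1.12 -0.08] F [ 0.7 -1.1 -1.1] w 55.1
shift tool [281.3  -8.1 175.4]
```

step_arm(motion=[[[0,0,0],[35,0,0],30],[[0,0,0],[70,-2,0],30],[[0,0,0],[105,-4,0],30],[[0,0,0],[140,-5,0],30],[[0,0,0],[175,-6,0],30],[[0,0,0],[210,-7,10],30],[[0,0,0],[240,-8,40],30],[[0,0,0],[264,-8,80],30],[[0,0,0],[278,-8,120],30],[[0,0,0],[281,-8,150],30]])

```text
clock: 21.98
tool_pos: [470.6, 314.5, 143.5]
eef_rot: [0.704, 0.711, 0.001, -0.0]
ft_force: [0.5, 0.1, -0.7]
gripper_width: 0.637
```

step_arm(motion=[[[0,0,0],[0,0,10],30],[[0,0,0],[0,0,20],30],[[0,0,0],[0,0,20],30],[[0,0,0],[0,0,20],30]])

```text
clock: 22.32
tool_pos: [472.8, 310.9, 126.0]
eef_rot: [0.706, 0.709, 0.001, 0.0]
ft_force: [-0.1, -0.6, 0.9]
gripper_width: 0.631
```

```bash
python3 st.py 471 313 47
python3 - <<'E'
from fit import *
for n in("top","side"):
    r=cam(n)
    p=proj(r,[(471,300,60)])[0];x,y=map(int,p);g=r["color"][y-60:y+60,max(0,x-75):x+75];cv2.imwrite(f"pics/j_{n}.png",cv2.resize(g,(750,600),interpolation=cv2.INTER_CUBIC))
E
```

```text
t 22.32 pos [472.8 310.9 126. ] toolx ang 90.24 zax [ 0.0023  0.0013 -1.    ] q [-0.9   0.43  0.32  1.93 -0.18  0.8  -0.48] F [-0.1 -0.6  0.9] w 54.9
shift tool [ 2.  -1.9 79. ]
```

View pics/j_side.png

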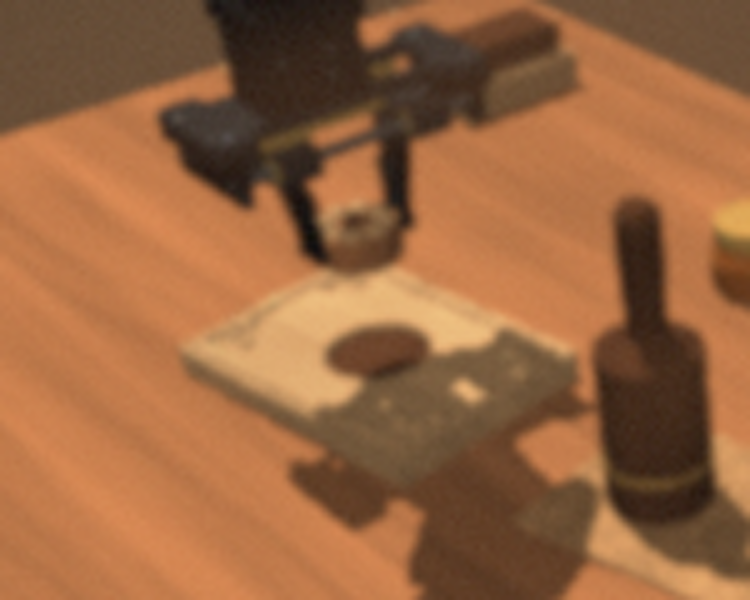

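View pics/j_top.png

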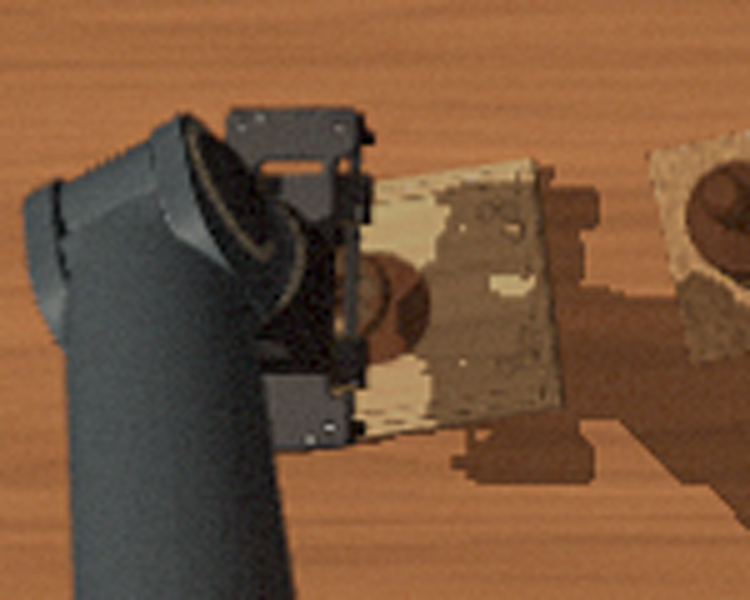

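step_arm(motion=[[[0,0,0],[2,-1.5,10],30],[[0,0,0],[2,-1.5,28],30],[[0,0,0],[2,-1.5,46],30],[[0,0,0],[2,-1.5,60],30],[[0,0,0],[2,-1.5,67],30],[[0,0,0],[2,-1.5,70],30],[[0,0,0],[2,-1.5,70],30],[[0,0,0],[2,-1.5,70],30]])

```text
clock: 23.08
tool_pos: [470.4, 313.8, 55.0]
eef_rot: [0.705, 0.709, 0.001, 0.0]
ft_force: [0.2, -0.2, -0.0]
gripper_width: 0.635
```

```bash
python3 st.py 471 313 45.4
python3 - <<'E'
from fit import *
for n in("side",):
    r=cam(n)
    p=proj(r,[(471,313,30)])[0];x,y=map(int,p);g=r["color"][y-40:y+40,max(0,x-50):x+50];cv2.imwrite(f"pics/k_{n}.png",cv2.resize(g,(750,600),interpolation=cv2.INTER_CUBIC))
E
```

```text
t 23.08 pos [470.4 313.8  55. ] toolx ang 90.34 zax [ 0.0011  0.001  -1.    ] q [-0.88  0.54  0.28  1.97 -0.23  0.66 -0.44] F [ 0.2 -0.2 -0. ] w 55.2
shift tool [-0.8  0.5  9.6]
```

View pics/k_side.png

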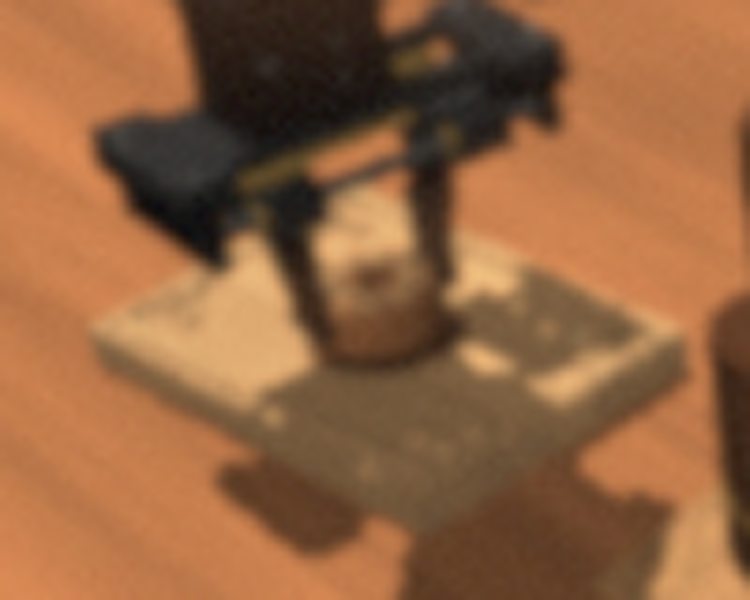

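step_arm(motion=[[[0,0,0],[-0.5,0,4],30],[[0,0,0],[-0.5,0,6],30],[[0,0,0],[-0.5,0,7.5],30],[[0,0,0],[-0.5,0,8.5],30],[[0,0,0],[-0.5,0,9.3],30],[[0,0,0],[-0.5,0,9.3],30]])

```text
clock: 23.63
tool_pos: [469.8, 312.9, 45.4]
eef_rot: [0.705, 0.709, -0.0, -0.0]
ft_force: [-1.7, -0.6, 3.4]
gripper_width: 0.638
```

step_arm(motion=[[[0,0,0],[0,0,0],60],[[0,0,0],[0,0,0],68],[[0,0,0],[0,0,0],76],[[0,0,0],[0,0,0],80],[[0,0,0],[0,0,0],80],[[0,0,0],[0,0,-10],80],[[0,0,0],[0,0,-30],80],[[0,0,0],[0,0,-60],80],[[0,0,0],[0,0,-95],80],[[0,0,0],[0,0,-130],80]])

```text
clock: 24.47
tool_pos: [469.5, 312.5, 176.6]
eef_rot: [0.705, 0.709, -0.0, 0.0]
ft_force: [0.5, 0.7, 0.2]
gripper_width: 0.918
```

step_arm(motion=[[[0,0,0],[0,0,-30],80],[[0,0,0],[0,0,-65],80],[[0,0,0],[-5,0,-100],80],[[0,0,0],[-20,5,-120],80],[[0,0,0],[-50,10,-124],80],[[0,0,0],[-85,15,-124],80],[[0,0,0],[-120,20,-124],80],[[0,0,0],[-150,24,-124],80],[[0,0,0],[-165,26,-124],80],[[0,0,0],[-170,27,-124],80]])

```text
clock: 25.3
tool_pos: [498.3, 139.1, 299.9]
eef_rot: [0.707, 0.707, 0.0, 0.0]
ft_force: [-0.0, -0.1, 1.0]
gripper_width: 0.92
```

```bash
python3 st.py 517 70.5 298
python3 - <<'E'
from fit import *
for n in("top","side"):
    r=cam(n)
    p=proj(r,[(480,230,60)])[0];x,y=map(int,p);g=r["color"][max(0,y-80):y+80,max(0,x-100):x+100];cv2.imwrite(f"pics/l_{n}.png",cv2.resize(g,(750,600),interpolation=cv2.INTER_CUBIC))
    for d in cams.regions_of(n,"rosette"):
        m=d["region"]; print(n,"ros",np.round(d["centre"]),m.sum(),*[np.round(v,1) for v in fitsil(r,m,[471,313],14,[(0,28,24,28),(24,25,30,20)])])
    for d in cams.regions_of(n,"mallet_dark"): print(n,"dark",np.round(d["centre"]),*[np.round(v,1) for v in fitsil(r,d["region"],[517,70],4,MAL)])
    for d in cams.regions_of(n,"mallet_pale"): print(n,"pale",np.round(d["centre"]),*[np.round(v,1) for v in fitsil(r,d["region"],[543,-58],4,MAL)])
E
```

```text
t 25.3 pos [498.3 139.1 299.9] toolx ang 90.0 zax [ 1.e-03  1.e-04 -1.e+00] q [-0.76  0.16  0.47  1.85 -0.08  1.14 -0.27] F [-0.  -0.1  1. ] w 80.1
shift tool [-68.6  18.8   1.9]
top ros [384. 211.] 506 [1346.2 -668. ] 506.0
top dark [206. 214.] [516.5  70.8] 29.1
top pale [249. 210.] [541.2 -55.4] 44.5
top pale [344. 165.] [374.9 -73.2] 1096.0
side ros [146. 156.] 202 [469.7 314.2] 27.7
side ros [368. 287.] 1093 [4446.5 1082.1] 1093.0
side dark [206. 168.] [517.9  71. ] 62.6
side pale [241. 182.] [543.9 -55.3] 68.6
side pale [357. 212.] [4305.4 1776.2] 1443.0
```

View pics/l_side.png

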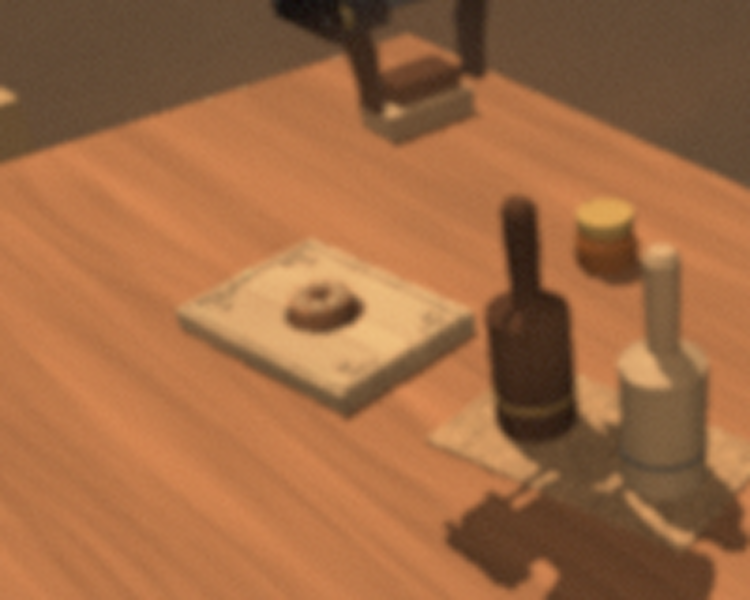

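View pics/l_top.png

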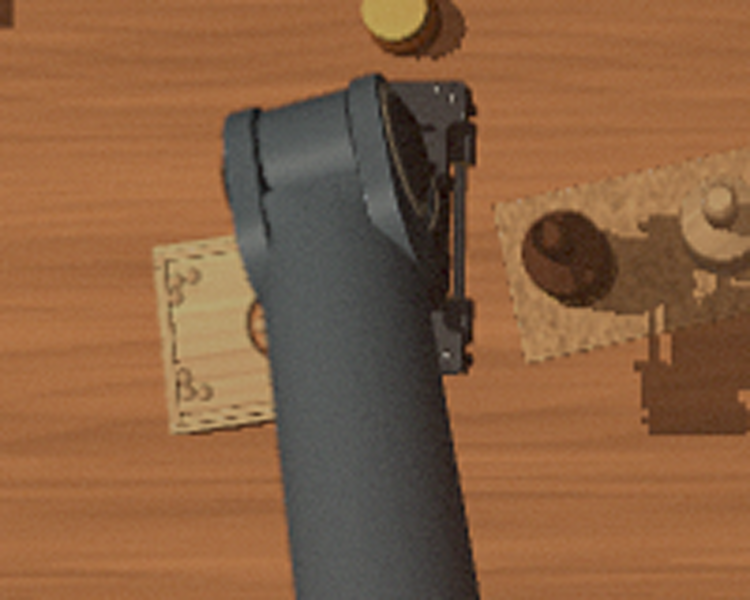

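Rosette is seated: side fit (469.7,314.2) against the recess at (471,313). Both mallets stand on the mat. I return the pale one first so the dark one's path stays clear.

step_arm(motion=[[[0,0,0],[-20,5,0],87],[[0,0,0],[-55,13,0],87],[[0,0,0],[-90,21,0],87],[[0,0,0],[-125,29,0],87],[[0,0,0],[-155,36,0],87],[[0,0,0],[-180,41,0],87],[[0,0,0],[-192,44,0],87],[[0,0,0],[-196,44,0],87],[[0,0,0],[-196,44,0],87],[[0,0,0],[-196,44,0],87]])

```text
clock: 26.53
tool_pos: [543.1, -51.1, 298.6]
eef_rot: [0.704, 0.71, 0.0, -0.001]
ft_force: [0.2, 0.5, 0.2]
gripper_width: 1.001
```

```bash
python3 st.py 542.5 -57 190.5
```

```text
t 26.53 pos [543.1 -51.1 298.6] toolx ang 90.45 zax [-7.e-04  8.e-04 -1.e+00] q [-0.47  0.23  0.59  1.8  -0.14  1.16  0.17] F [0.2 0.5 0.2] w 87.1
shift tool [ -6.   -0.5 108.1]
```

step_arm(motion=[[[0,0,0],[-6,-0.5,15],87],[[0,0,0],[-6,-0.5,40],87],[[0,0,0],[-6,-0.5,68],87],[[0,0,0],[-6,-0.5,92],87],[[0,0,0],[-6,-0.5,104],60],[[0,0,0],[-6,-0.5,108],40],[[0,0,0],[-6,-0.5,108],30],[[0,0,0],[-6,-0.5,108],5],[[0,0,0],[-6,-0.5,108],5],[[0,0,0],[-6,-0.5,108],5]])

```text
clock: 27.37
tool_pos: [543.5, -58.7, 192.3]
eef_rot: [0.705, 0.709, 0.001, 0.001]
ft_force: [-0.4, 0.8, 0.1]
gripper_width: 0.629
```

step_arm(motion=[[[0,0,0],[0,0,0],5],[[0,0,0],[0,0,0],5],[[0,0,0],[0,0,0],5],[[0,0,0],[0,0,0],5],[[0,0,0],[0,0,0],5],[[0,0,0],[0,0,0],5]])

```text
clock: 27.87
tool_pos: [542.6, -58.7, 191.1]
eef_rot: [0.705, 0.709, 0.0, -0.0]
ft_force: [-0.3, -0.4, 2.1]
gripper_width: 0.313
```

```bash
python3 st.py 528 -328.8 260
```

```text
t 27.87 pos [542.6 -58.7 191.1] toolx ang 90.34 zax [-0.e+00  2.e-04 -1.e+00] q [-0.42  0.34  0.56  1.93 -0.23  0.93  0.26] F [-0.3 -0.4  2.1] w 27.3
shift tool [-270.   -16.2  -69. ]
```

step_arm(motion=[[[0,0,0],[0,0,-4],5],[[0,0,0],[0,0,-14],5],[[0,0,0],[0,0,-30],5],[[0,0,0],[0,0,-46],5],[[0,0,0],[-4,0,-60],5],[[0,0,0],[-16,-1,-68],5],[[0,0,0],[-38,-2,-70],5],[[0,0,0],[-65,-4,-70],5],[[0,0,0],[-93,-5,-70],5],[[0,0,0],[-121,-7,-70],5]])

```text
clock: 28.7
tool_pos: [535.8, -181.6, 261.1]
eef_rot: [0.705, 0.709, -0.0, 0.0]
ft_force: [0.1, 0.1, -2.5]
gripper_width: 0.315
```

step_arm(motion=[[[0,0,0],[-28,-2,0],5],[[0,0,0],[-56,-3,0],5],[[0,0,0],[-84,-5,0],5],[[0,0,0],[-110,-7,0],5],[[0,0,0],[-130,-8,0],5],[[0,0,0],[-144,-9,0],5],[[0,0,0],[-150,-9,0],5],[[0,0,0],[-151,-9,0],5],[[0,0,0],[-151,-9,0],5],[[0,0,0],[-151,-9,0],5]])

```text
clock: 29.53
tool_pos: [528.6, -329.4, 260.6]
eef_rot: [0.704, 0.71, 0.0, -0.001]
ft_force: [0.6, -0.0, -3.3]
gripper_width: 0.311
```

```bash
python3 st.py 528 -331 207
python3 - <<'E'
from fit import *
for n in("top","side"):
    r=cam(n)
    p=proj(r,[(500,-310,100)])[0];x,y=map(int,p);g=r["color"][max(0,y-80):y+80,max(0,x-100):x+100];cv2.imwrite(f"pics/m_{n}.png",cv2.resize(g,(750,600),interpolation=cv2.INTER_CUBIC))
E
```

```text
t 29.53 pos [ 528.6 -329.4  260.6] toolx ang 90.44 zax [-3.0e-04  1.4e-03 -1.0e+00] q [ 0.02  0.42  0.65  1.67 -0.28  1.14  0.75] F [ 0.6 -0.  -3.3] w 27.1
shift tool [-1.7 -0.6 53.6]
```

View pics/m_side.png

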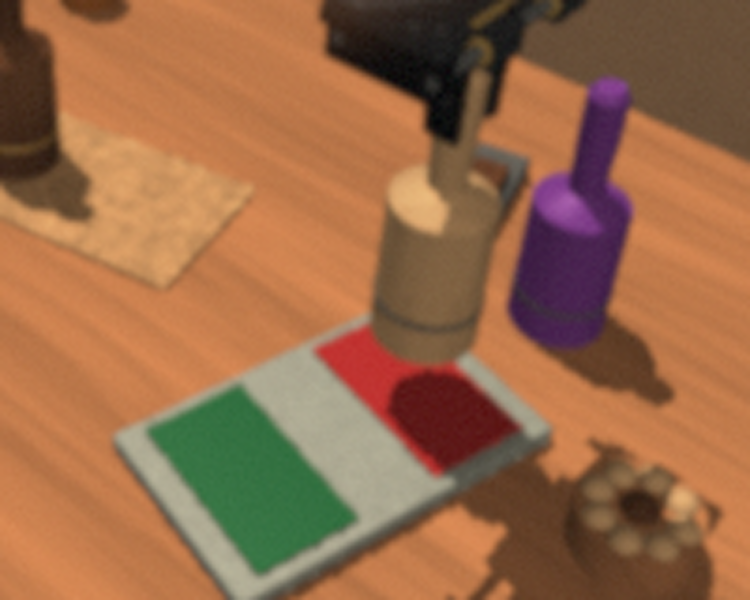

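step_arm(motion=[[[0,0,0],[-1,-0.5,8],5],[[0,0,0],[-1,-0.5,22],5],[[0,0,0],[-1,-0.5,36],5],[[0,0,0],[-1,-0.5,46],5],[[0,0,0],[-1,-0.5,50],5],[[0,0,0],[-1,-0.5,52],5],[[0,0,0],[-1,-0.5,53],5],[[0,0,0],[-1,-0.5,54],5],[[0,0,0],[-1,-0.5,54],5]])

```text
clock: 30.38
tool_pos: [528.0, -332.0, 207.4]
eef_rot: [0.705, 0.709, 0.0, 0.0]
ft_force: [0.7, -0.2, -2.2]
gripper_width: 0.309
```

step_arm(motion=[[[0,0,0],[0,0,1],5],[[0,0,0],[0,0,1.6],5],[[0,0,0],[0,0,2.2],5],[[0,0,0],[0,0,2.2],5]])

```text
clock: 30.72
tool_pos: [527.9, -331.9, 205.1]
eef_rot: [0.705, 0.709, 0.0, 0.0]
ft_force: [-1.2, -0.0, 0.1]
gripper_width: 0.311
```

step_arm(motion=[[[0,0,0],[0,0,0.4],5],[[0,0,0],[0,0,0.4],40],[[0,0,0],[0,0,0.4],60],[[0,0,0],[0,0,0.4],70],[[0,0,0],[0,0,0.4],70],[[0,0,0],[0,0,0.4],70],[[0,0,0],[0,0,0.4],70],[[0,0,0],[0,0,-15],70],[[0,0,0],[0,0,-40],80],[[0,0,0],[0,0,-75],87]])

```text
clock: 31.55
tool_pos: [526.5, -330.6, 277.9]
eef_rot: [0.705, 0.709, -0.001, -0.003]
ft_force: [0.9, 0.9, -0.2]
gripper_width: 0.876
```

step_arm(motion=[[[0,0,0],[5,0,-18],87],[[0,0,0],[25,0,-20],87],[[0,0,0],[60,0,-20],87],[[0,0,0],[95,0,-20],87],[[0,0,0],[130,0,-20],87],[[0,0,0],[165,0,-20],87],[[0,0,0],[200,0,-20],87],[[0,0,0],[235,0,-20],87],[[0,0,0],[270,-2,-20],87],[[0,0,0],[305,-5,-20],87]])

```text
clock: 32.38
tool_pos: [520.7, -25.1, 299.9]
eef_rot: [0.705, 0.709, 0.0, 0.0]
ft_force: [0.5, 1.3, 0.1]
gripper_width: 1.002
```

```bash
python3 st.py 517 70.8 298
python3 - <<'E'
from fit import *
for n in("top","side"):
    r=cam(n)
    p=proj(r,[(500,-310,100)])[0];x,y=map(int,p);g=r["color"][max(0,y-80):y+80,max(0,x-100):x+100];cv2.imwrite(f"pics/n_{n}.png",cv2.resize(g,(750,600),interpolation=cv2.INTER_CUBIC))
    for d in cams.regions_of(n,"mallet_pale"): print(n,"pale",np.round(d["centre"]),*[np.round(v,1) for v in fitsil(r,d["region"],[528,-329],18,MAL)])
E
```

```text
t 32.38 pos [520.7 -25.1 299.9] toolx ang 90.34 zax [ 6.e-04  3.e-04 -1.e+00] q [-0.52  0.18  0.57  1.85 -0.1   1.15  0.09] F [0.5 1.3 0.1] w 87.2
shift tool [95.9 -3.2  1.9]
top pale [345. 166.] [ 369.4 -108.8] 1059.9
top pale [336. 214.] [ 529.  -328.4] 86.6
side pale [356. 207.] [1297.1 3646.5] 1481.0
side pale [317. 230.] [ 528.2 -329.9] 68.7
```

View pics/n_side.png

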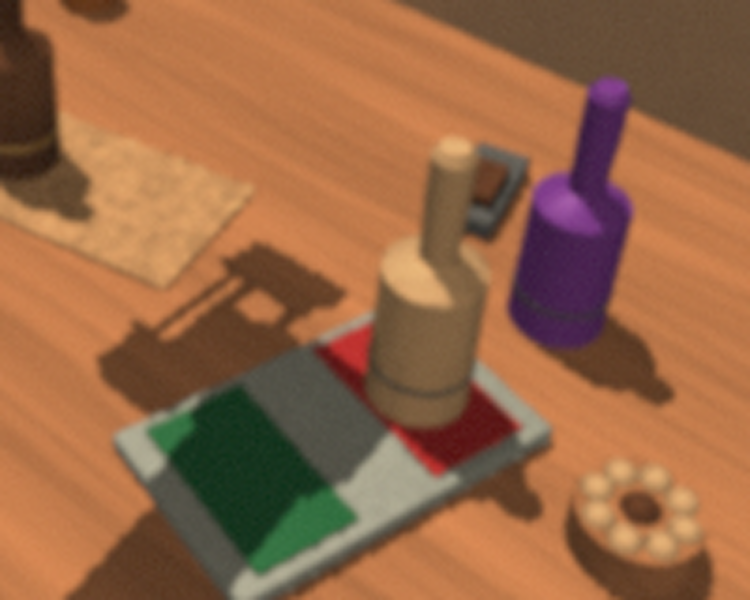

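Pale mallet is upright at (528.6,-329), about 1 mm from the red felt's centre. Now the dark one.

step_arm(motion=[[[0,0,0],[20,-1,0],87],[[0,0,0],[50,-2,0],87],[[0,0,0],[78,-3,0],87],[[0,0,0],[92,-3,0],87],[[0,0,0],[96,-3,0],87],[[0,0,0],[96,-3,0],87],[[0,0,0],[96,-3,0],87]])

```text
clock: 33.17
tool_pos: [517.7, 66.8, 299.8]
eef_rot: [0.706, 0.708, -0.0, 0.0]
ft_force: [-0.2, -0.7, -0.4]
gripper_width: 1.002
```

```bash
python3 st.py 517 70.8 189
```

```text
t 33.17 pos [517.7  66.8 299.8] toolx ang 90.17 zax [ 2.e-04 -1.e-03 -1.e+00] q [-0.65  0.17  0.51  1.84 -0.09  1.15 -0.11] F [-0.2 -0.7 -0.4] w 87.1
shift tool [  4.1  -0.7 110.8]
```

step_arm(motion=[[[0,0,0],[4,-0.5,15],87],[[0,0,0],[4,-0.5,40],87],[[0,0,0],[4,-0.5,70],87],[[0,0,0],[4,-0.5,95],87],[[0,0,0],[4,-0.5,107],60],[[0,0,0],[4,-0.5,111],40],[[0,0,0],[4,-0.5,111],30],[[0,0,0],[4,-0.5,111],5],[[0,0,0],[4,-0.5,111],5],[[0,0,0],[4,-0.5,111],5]])

```text
clock: 34.0
tool_pos: [517.7, 73.0, 190.0]
eef_rot: [0.705, 0.709, 0.001, 0.001]
ft_force: [1.1, 0.2, 0.7]
gripper_width: 0.632
```

step_arm(motion=[[[0,0,0],[0,0,0],5],[[0,0,0],[0,0,0],5],[[0,0,0],[0,0,0],5],[[0,0,0],[0,0,0],5],[[0,0,0],[0,0,0],5],[[0,0,0],[0,0,0],5]])

```text
clock: 34.5
tool_pos: [517.1, 73.3, 188.9]
eef_rot: [0.705, 0.709, 0.0, 0.0]
ft_force: [-0.4, -0.7, 0.8]
gripper_width: 0.315
```

```bash
python3 st.py 395.7 -297.5 260
```

```text
t 34.5 pos [517.1  73.3 188.9] toolx ang 90.35 zax [ 7.e-04  2.e-04 -1.e+00] q [-0.61  0.3   0.48  1.98 -0.17  0.9  -0.04] F [-0.4 -0.7  0.8] w 27.4
shift tool [-370.  -123.7  -71.3]
```

step_arm(motion=[[[0,0,0],[0,0,-4],5],[[0,0,0],[0,0,-14],5],[[0,0,0],[0,0,-30],5],[[0,0,0],[0,0,-46],5],[[0,0,0],[-4,-1,-60],5],[[0,0,0],[-18,-6,-68],5],[[0,0,0],[-42,-14,-70],5],[[0,0,0],[-70,-24,-70],5],[[0,0,0],[-98,-33,-70],5],[[0,0,0],[-126,-42,-70],5]])

```text
clock: 35.33
tool_pos: [473.8, -55.3, 258.6]
eef_rot: [0.705, 0.709, -0.0, -0.0]
ft_force: [1.2, 0.1, -4.0]
gripper_width: 0.311
```

step_arm(motion=[[[0,0,0],[-28,-9,0],5],[[0,0,0],[-56,-19,0],5],[[0,0,0],[-84,-28,0],5],[[0,0,0],[-112,-38,0],5],[[0,0,0],[-140,-47,0],5],[[0,0,0],[-168,-57,0],5],[[0,0,0],[-194,-66,0],5],[[0,0,0],[-217,-73,0],5],[[0,0,0],[-234,-79,0],5],[[0,0,0],[-242,-81,0],5]])

```text
clock: 36.17
tool_pos: [393.0, -298.7, 258.8]
eef_rot: [0.707, 0.707, -0.001, -0.0]
ft_force: [0.1, -0.5, -3.6]
gripper_width: 0.312
```

step_arm(motion=[[[0,0,0],[0,0,0],5],[[0,0,0],[0,0,0],5],[[0,0,0],[0,0,0],5]])

```text
clock: 36.42
tool_pos: [396.4, -294.1, 258.4]
eef_rot: [0.704, 0.71, 0.0, -0.001]
ft_force: [-0.1, 0.2, -3.8]
gripper_width: 0.314
```

```bash
python3 st.py 395.7 -295 204.5
python3 - <<'E'
from fit import *
for n in("side",):
    r=cam(n)
    p=proj(r,[(430,-300,100)])[0];x,y=map(int,p);g=r["color"][max(0,y-80):y+80,max(0,x-100):x+100];cv2.imwrite(f"pics/o_{n}.png",cv2.resize(g,(750,600),interpolation=cv2.INTER_CUBIC))
E
```

```text
t 36.42 pos [ 396.4 -294.1  258.4] toolx ang 90.46 zax [-4.0e-04  1.4e-03 -1.0e+00] q [-0.11  0.18  0.77  1.97 -0.15  1.05  0.73] F [-0.1  0.2 -3.8] w 27.3
shift tool [-1.  -0.7 53.9]
```

View pics/o_side.png

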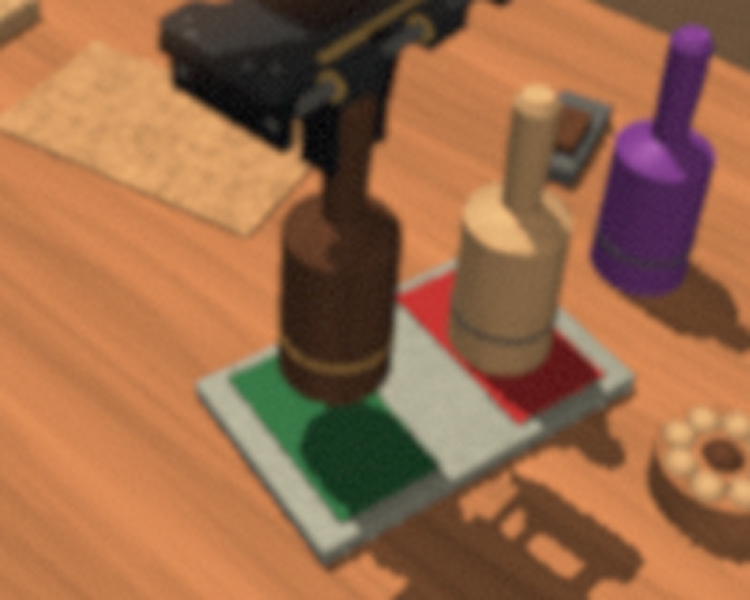

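step_arm(motion=[[[0,0,0],[-1,-0.5,8],5],[[0,0,0],[-1,-0.5,22],5],[[0,0,0],[-1,-0.5,36],5],[[0,0,0],[-1,-0.5,46],5],[[0,0,0],[-1,-0.5,50],5],[[0,0,0],[-1,-0.5,52],5],[[0,0,0],[-1,-0.5,53],5],[[0,0,0],[-1,-0.5,54],5],[[0,0,0],[-1,-0.5,54.5],5],[[0,0,0],[-1,-0.5,54.5],5]])

```text
clock: 37.3
tool_pos: [395.8, -296.7, 204.5]
eef_rot: [0.705, 0.709, 0.0, 0.0]
ft_force: [-0.2, -0.7, -4.3]
gripper_width: 0.312
```

step_arm(motion=[[[0,0,0],[0,0,0.7],5],[[0,0,0],[0,0,1.3],5],[[0,0,0],[0,0,1.9],5],[[0,0,0],[0,0,1.9],5]])

```text
clock: 37.63
tool_pos: [395.9, -296.8, 202.9]
eef_rot: [0.705, 0.709, 0.0, 0.0]
ft_force: [-0.7, 0.9, 2.8]
gripper_width: 0.312
```

step_arm(motion=[[[0,0,0],[0,0,0],40],[[0,0,0],[0,0,0],60],[[0,0,0],[0,0,0],70],[[0,0,0],[0,0,0],70],[[0,0,0],[0,0,0],70],[[0,0,0],[0,0,0],70],[[0,0,0],[0,0,-15],70],[[0,0,0],[0,0,-40],80],[[0,0,0],[0,0,-70],87],[[0,0,0],[0,0,-97],87]])

```text
clock: 38.47
tool_pos: [395.3, -296.7, 300.5]
eef_rot: [0.705, 0.709, -0.0, -0.0]
ft_force: [0.4, -0.7, 0.3]
gripper_width: 0.939
```

step_arm(motion=[[[0,0,0],[20,8,0],87],[[0,0,0],[50,20,0],87],[[0,0,0],[85,34,0],87],[[0,0,0],[120,48,0],87],[[0,0,0],[155,62,0],87],[[0,0,0],[190,76,0],87],[[0,0,0],[220,88,0],87],[[0,0,0],[240,96,0],87],[[0,0,0],[250,100,0],87],[[0,0,0],[250,100,0],87]])

```text
clock: 39.3
tool_pos: [494.7, -43.6, 299.0]
eef_rot: [0.703, 0.711, -0.0, -0.0]
ft_force: [-1.4, -0.1, -1.1]
gripper_width: 0.999
```

```bash
python3 st.py
python3 - <<'E'
from fit import *
for n in("top","side"):
    r=cam(n)
    cv2.imwrite(f"pics/p_{n}.png",cv2.resize(r["color"],(800,600),interpolation=cv2.INTER_CUBIC))
    for d in cams.regions_of(n,"mallet_pale"): print(n,"pale",np.round(d["centre"]),*[np.round(v,1) for v in fitsil(r,d["region"],[528,-329],18,MAL)])
    for d in cams.regions_of(n,"mallet_dark"): print(n,"dark",np.round(d["centre"]),*[np.round(v,1) for v in fitsil(r,d["region"],[396,-297],18,MAL)])
    for d in cams.regions_of(n,"rosette"): print(n,"ros",np.round(d["centre"]),*[np.round(v,1) for v in fitsil(r,d["region"],[471,313],14,[(0,28,24,28),(24,25,30,20)])])
    for t in("wax_jar","block_plane"): print(t,[np.round(d["centre"]).tolist() for d in cams.look_for(n,t)])
E
```

```text
t 39.3 pos [494.7 -43.6 299. ] toolx ang 90.6 zax [-4.e-04  0.e+00 -1.e+00] q [-0.5   0.13  0.56  1.9  -0.07  1.14  0.1 ] F [-1.4 -0.1 -1.1] w 86.9
top pale [344. 168.] [ 369.4 -108.8] 1024.9
top pale [338. 213.] [ 527.1 -329.3] 42.6
top dark [329. 253.] [ 395.7 -298.7] 46.3
top ros [383. 213.] [1346.2 -668. ] 544.0
top ros [132. 234.] [469.5 315.2] 33.2
wax_jar [[162.0, 152.0]]
block_plane [[303.0, 146.0]]
side pale [355. 210.] [1297.1 3646.5] 1555.0
side pale [316. 230.] [ 528.1 -329.5] 99.6
side pale [149. 164.] [1297.1 3646.5] 1790.0
side dark [271. 250.] [ 395.3 -299.7] 98.6
side ros [328. 193.] [4446.5 1082.1] 251.0
side ros [372. 290.] [4446.5 1082.1] 1108.0
side ros [146. 154.] [470.9 313.1] 17.6
wax_jar [[226.0, 138.0]]
block_plane [[331.0, 193.0], [148.0, 163.0]]
```

View pics/p_side.png

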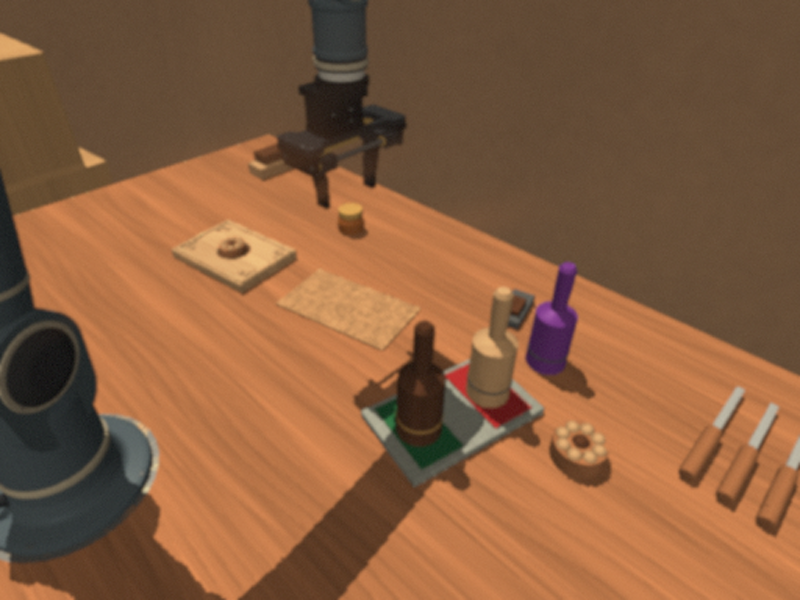

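View pics/p_top.png

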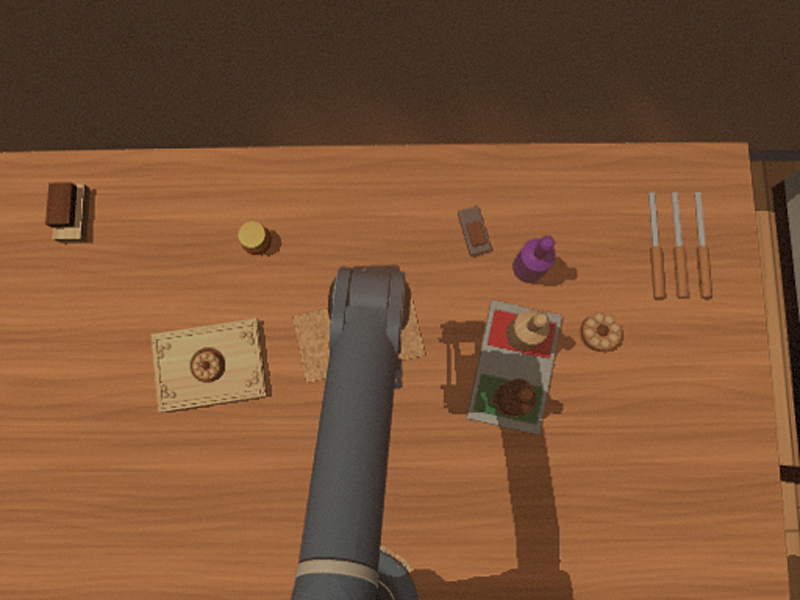

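All in place: dark is about 2 mm and pale about 1 mm from their felt centres, the rosette is within 2 mm, and the jar and plane haven't moved. A short settle, then hand in.

step_arm(motion=[[[0,0,0],[0,0,0],87],[[0,0,0],[0,0,0],87],[[0,0,0],[0,0,0],87]])

```text
clock: 40.15
tool_pos: [494.1, -45.9, 299.3]
eef_rot: [0.705, 0.709, -0.0, -0.0]
ft_force: [0.1, 0.3, -0.6]
gripper_width: 1.0
```

```bash
python3 -c "
from cell import manip
print(manip.sign_off())"
```

```text
the job is handed in; nothing more can be done
None
```

I handed the job in at about 40 s. Both mallets were parked on the cork mat, and the small rosette was set carved side up in the panel's recess while they stood there. Then the pale mallet went back on the red felt and the dark one on the green felt.

My last checks, by silhouette fits in both cameras:

- **Dark mallet:** upright, about 2 mm from the green felt's centre.
- **Pale mallet:** upright, about 1 mm from the red felt's centre.
- **Rosette:** about 1–2 mm from the recess centre and flat. Its height fits "fully home".
- **Bystanders:** the jar's detections were unchanged to within 1 px. The plane's were within 1 px in the top view and 3 px in the side view.

**Disagreements:** the two cameras differed by up to about 3.5 mm on where the recess is, and by 1–2 mm on the other positions, so I used rough averages. The networks also gave some false hits: in the side view the panel was reported as a mallet and a plane, and the plane as a rosette. They kept finding the purple mallet and the larger rosette as well. I set all of these aside after checking the pictures. Nothing failed.

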